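# Put the bench chisels away in order of width

### The job

The chisel set is being put away: the narrowest and the widest already lie in the two end places of the green tray. Lay the four loose chisels from the mat into the four empty cork-lined lanes between them, one to a lane, so that the row runs in order of blade width from the narrowest to the widest; each lies flat in the middle of its lane, straight along it, level with the two already there and pointing the same way. Set each down gently, never dropped into the tray, and do not disturb the two end chisels.

Things in the scene. Friction and masses are not known exactly. Their poses are not given: they have to be found in the camera images.
- chisel_12: Loose on the dark mat (3 mm thick): bench chisel, blade 12 mm wide, lying on its back, about 207 mm long. Origin: on the underside, on the centreline, below the spot to grip, where the ash handle is octagonal, 23 mm wide and high, with upright flat sides; +x to the cutting edge, z up. Butt (32 mm thick) 85 mm behind the origin, brass ferrule (18 mm) 30 to 44 mm ahead, blade 51 to 122 mm ahead.
- chisel_19: Loose on the dark mat (3 mm thick): blade 19 mm wide; all six chisels share the build and axes of chisel_12 and differ only in blade width. The handle tapers evenly from 32 mm at the butt to 21 mm at the ferrule. Weight 0.13 to 0.27 kg, balanced within 15 mm of the origin. They lie about 77 mm apart, handles towards the robot.
- chisel_26: Loose on the dark mat (3 mm thick): blade 26 mm wide; else as chisel_12.
- chisel_33: Loose on the dark mat (3 mm thick): blade 33 mm wide; else as chisel_12.
- chisel_6: Already put away, not to be disturbed: the narrowest, blade 6 mm, built as chisel_12, lying in one end place of the green tray (which end varies), in line with the lanes, 54 mm beyond the outermost empty lane.
- chisel_40: Already put away, not to be disturbed: the widest, blade 40 mm, built as chisel_12, lying in the tray's other end place.
- lane_a: Empty lane of the green tray, lined with a fixed cork strip 234 x 42 mm, 3 mm thick, top 3 mm above its origin. Origin: on the centreline, under the spot where the origin of a chisel lying home belongs; +x along the lane to the blade end, as in the two chisels already there; z up. Four lanes side by side, 54 mm apart, in the row a, b, c, d (a at the -y end).
- lane_b: Lane as lane_a, 54 mm to its +y side. A chisel in a neighbouring lane leaves about 30 mm beside the gripped handle: open the fingers only a little there (36 to 40 mm between pads). The tray's rim stands 15 mm above the cork, 100 mm behind the origin and 137 mm ahead of it.
- lane_c: Lane as lane_a, 54 mm to the +y side of lane_b. Small black upstands 16 mm wide, tops 11 mm above the cork, stand midway between the lanes, 33 to 43 mm ahead of the origins; the ferrule lies in the 38 mm gap between two.
- lane_d: Lane as lane_a, 54 mm to the +y side of lane_c.
Things that resemble listed ones, but are neither listed nor needed, are in the scene too. What is shaped like the chisel_12 but purple is not meant.

How it is judged:
At the end, for the whole second after the job is handed in: From the narrowest's end the 12, 19, 26 and 33 mm chisels lie in that order, each origin within 12 mm sideways and 8 mm above its lane's, within 0.12 rad of the lane's line and 0.1 rad of level, at rest; the two end chisels are within 15 mm of where they were (((horizontal distance between chisel_6 and lane_a below 0.075 m and horizontal distance between chisel_12 and lane_a below 0.012 m and angle between the x axis of chisel_12 and the x axis of lane_a, either way round below 0.12 rad and z of chisel_12 in the frame of lane_a below 0.008 m and horizontal distance between chisel_19 and lane_b below 0.012 m and angle between the x axis of chisel_19 and the x axis of lane_b, either way round below 0.12 rad and z of chisel_19 in the frame of lane_b below 0.008 m and horizontal distance between chisel_26 and lane_c below 0.012 m and angle between the x axis of chisel_26 and the x axis of lane_c, either way round below 0.12 rad and z of chisel_26 in the frame of lane_c below 0.008 m and horizontal distance between chisel_33 and lane_d below 0.012 m and angle between the x axis of chisel_33 and the x axis of lane_d, either way round below 0.12 rad and z of chisel_33 in the frame of lane_d below 0.008 m) or (horizontal distance between chisel_6 and lane_d below 0.075 m and horizontal distance between chisel_12 and lane_d below 0.012 m and angle between the x axis of chisel_12 and the x axis of lane_d, either way round below 0.12 rad and z of chisel_12 in the frame of lane_d below 0.008 m and horizontal distance between chisel_19 and lane_c below 0.012 m and angle between the x axis of chisel_19 and the x axis of lane_c, either way round below 0.12 rad and z of chisel_19 in the frame of lane_c below 0.008 m and horizontal distance between chisel_26 and lane_b below 0.012 m and angle between the x axis of chisel_26 and the x axis of lane_b, either way round below 0.12 rad and z of chisel_26 in the frame of lane_b below 0.008 m and horizontal distance between chisel_33 and lane_a below 0.012 m and angle between the x axis of chisel_33 and the x axis of lane_a, either way round below 0.12 rad and z of chisel_33 in the frame of lane_a below 0.008 m)) and angle between each of chisel_12, chisel_19, chisel_26, chisel_33's own z axis and vertical below 0.1 rad and linear speed of each of chisel_12, chisel_19, chisel_26, chisel_33 below 0.02 m/s and distance of each of chisel_6, chisel_40 from where it was at the start of the episode below 0.015 m); the robot touches nothing.
It fails at once if the narrowest chisel already in the tray is pushed more than 15 mm from its place (distance of chisel_6 from where it was at the start of the episode above 0.015 m).
It fails at once if the widest chisel already in the tray is pushed more than 15 mm from its place (distance of chisel_40 from where it was at the start of the episode above 0.015 m).
It fails at once if a chisel is slammed into the tray (more than 60 N on a lane) (contact force between any of chisel_12, chisel_19, chisel_26, chisel_33 and lane_a above 60 N or contact force between any of chisel_12, chisel_19, chisel_26, chisel_33 and lane_b above 60 N or contact force between any of chisel_12, chisel_19, chisel_26, chisel_33 and lane_c above 60 N or contact force between any of chisel_12, chisel_19, chisel_26, chisel_33 and lane_d above 60 N).
It fails at once if a chisel is dropped from more than about 25 mm (faster than 0.7 m/s with no finger on it) ((linear speed of chisel_12 above 0.7 m/s and contact force between chisel_12 and the fingers below 0.1 N) or (linear speed of chisel_19 above 0.7 m/s and contact force between chisel_19 and the fingers below 0.1 N) or (linear speed of chisel_26 above 0.7 m/s and contact force between chisel_26 and the fingers below 0.1 N) or (linear speed of chisel_33 above 0.7 m/s and contact force between chisel_33 and the fingers below 0.1 N)).
It also fails if it takes over 112 s, if anything falls off the work surface, if the arm or the gripper's body presses on something with over 40 N, if the wrist force passes 120 N, or if a joint passes its speed limit or range.

### The arm

A 6-joint arm with a two-finger parallel gripper is mounted at the origin on the work surface. World frame = base frame: x ahead of the robot, y to its left, z up, the work surface at z = 0. Lengths are in m, angles in rad, forces in N, time in s.
With the tool pointing down it reaches from about 0.375 to 0.975 m from the base axis. Payload 3.8 kg.
Tool frame: the origin (TCP) lies on the centre line of the jaws, within the pads' length; the fingertips stand 19 mm ahead of it and the grasp point (between the pads) is the TCP; z points along the fingers, y is the line along which they close (so a half turn about z gives the same grasp; the last joint's range is limited). The gripper opens to 88 mm and grips with 3 to 60 N. Pads are 18 mm wide; open, the fingers measure 123 mm over their backs; the gripper's body (75 mm by 187 mm) begins 45 mm behind the grasp point.
Start: joints at [1.143, 0.264, 1.604, -0, 1.274, -0.037], TCP at [0.257, 0.624, 0.258] pointing down, gripper open.
Joint ranges: [-2.63, 2.63], [-0.94, 2.18], [0.31, 2.57], [-1.31, 4.45], [0, 2.66], [-2.55, 2.55]. Speed limits (rad/s): [2.57, 2.57, 3.14, 3.14, 3.14, 3.14].

### API

Orientations are given as [roll, pitch, yaw] about the fixed x, y, z axes, in that order (R = Rz(yaw) Ry(pitch) Rx(roll)).
In Python, from workcell import robot, vision, close_job gives the robot as it stands. The module is installed in compiled form; this text tells all that it offers.
- The arm moves only by the tool play_rows, never from a script. Its argument "commands" is one flat list of numbers, 7 for each row, row after row: the closure, from 0 (fully open) to 1 (shut), then the shift along the tool's x, y, z in units of 25 mm (1.0 is 25 mm), then the turn, a rotation vector about the tool's x, y, z in units of 5 degrees (1.0 is 5 degrees). A call has 1 to 8 rows; each row shifts and turns the commanded pose from where the row before left it, along the tool's axes as they then stand; what a row does not reach is not made up. A row lasts 1/12 s, in which the tool goes at most 41.7 mm and 7.16 degrees, less where a joint would pass 70% of its speed; a pose out of reach is approached as far as the arm can. A call is refused whole if a number of a shift passes 1 or a number of a turn 1, either way. A call with a gripper value outside its range is refused whole. The fingers move at their own pace and stop on an object; the grip force is fixed at half the most. Time passes only in rows, so rows that do not move let the fingers close. It gives the time, the measured TCP pose, the force, the opening and the grip force at its end, in the units of the state.
- robot.sense(): the state, without advancing time (a new reading comes with each control period).
- vision.read_camera(name): name is "scene" or "side" or "wrist"; returns a dict with "pixels" (384x512x3 uint8, red, green, blue), "fx", "fy", "cx", "cy" (pixels), "T" (4x4, takes a point from camera to world coordinates); the wrist camera has in their place "T_tool_cam" (4x4, takes a point from camera to tool coordinates, whose origin is the TCP and whose axes are the flange's). Camera axes: x right, y down, z forward; pixel columns grow to the right and rows downward; lengths in m; the calibration is good to about 2 mm. The wrist camera is an equidistant fisheye: a pixel r from the principal point sees the ray r / f radians off the axis. A picture is of the moment at which its call begins: read the wrist's pose just before it. There is no depth.
- close_job(): hands the job in; it is judged then, once.
The state is a dict: "time": time; "q": joint angles; "qd": joint speeds; "effort": joint torques, N m; "ee_pos": TCP position; "tool_rot": TCP orientation; "wrist_force": force on the tool from outside, world axes, zero at the start; "ft_torque": the same for the moment, N m; "finger_gap": opening from 0.0 (shut) to 1.0 (fully open); "gripper_force": force on a finger pad.
Only numpy, scipy, OpenCV 4.12 (cv2) and the standard library are available. Lean on these libraries where they do the work, as an engineer would, in place of code of your own. Each camera call takes 0.05 s, during which the arm holds its last target. There are 200 camera calls.

## Working session

There is one attempt and no reset: what is moved stays moved. The work goes in short steps, Python scripts to look and compute and a tool call to move; the robot and the scene stay as the last step left them, time stands still between calls to the robot, and variables do not carry over. Pictures are saved under pics/ and viewed, at most 14 in all, crops included, and the job is handed in when it is done.

Besides the shell and the picture viewer there is one more tool, called as a command line: name --argument value ..., lists and objects as JSON in quotes. play_rows: Moves the arm, as the interface text tells. Its arguments: {"type":"object","properties":{"commands":{"type":"array"}},"required":["commands"]}

```bash
mkdir -p pics; python3 - <<'E'
from workcell import robot, vision
import cv2, numpy as np, pickle
print(robot.sense())
for n in("scene","side","wrist"):
    c=vision.read_camera(n); pickle.dump(c,open(f"{n}.pkl","wb"))
    cv2.imwrite(f"pics/{n}0.png",c["pixels"][:,:,::-1])
    print(n,{k:v for k,v in c.items() if k!="pixels"})
E
```

```text
{'time': 0.0, 'q': array([ 1.14310704e+00,  2.64750717e-01,  1.60534187e+00, -3.23667450e-05,
        1.27372476e+00, -3.69152802e-02]), 'qd': array([-4.20186355e-05,  1.80311038e-04, -1.37846294e-03,  5.66121543e-04,
        7.80635960e-06,  6.58149354e-04]), 'effort': array([-3.99978417e-04, -5.02116752e+01, -3.56871164e+01,  7.27997627e-02,
        2.95609538e-02, -1.55486609e-04]), 'ee_pos': array([0.25685496, 0.62350131, 0.25640697]), 'tool_rot': array([-3.13936833e+00, -5.11996712e-05,  2.75082810e+00]), 'wrist_force': array([ 0.86851081, -0.57193035, -0.21597885]), 'ft_torque': array([ 0.01048753, -0.0282143 , -0.02032337]), 'gripper_force': 0.0, 'finger_gap': 0.9980516755246034}
scene {'fx': 387.4705228868706, 'fy': 387.4705228868706, 'cx': 254.18244969907417, 'cy': 192.51611757873715, 'T': array([[-5.20413850e-01,  5.89874285e-01, -6.17428338e-01,
         1.07441831e+00],
       [ 8.53914025e-01,  3.59929751e-01, -3.75874198e-01,
         4.28611097e-01],
       [ 5.12303999e-04, -7.22840856e-01, -6.91014352e-01,
         8.29082560e-01],
       [ 0.00000000e+00,  0.0000000
[... 174 characters left out ...]
0.97819481,  0.10596375, -0.17862417,  0.58483723],
       [ 0.20641665,  0.59109043, -0.77974629,  0.82755485],
       [ 0.0229582 , -0.79961477, -0.60007427,  0.67135394],
       [ 0.        ,  0.        ,  0.        ,  1.        ]])}
wrist {'fx': 297.3186396354542, 'fy': 297.3186396354542, 'cx': 264.7306157632387, 'cy': 186.48199881014818, 'T_tool_cam': array([[ 1.67640816e-04, -9.65827921e-01, -2.59184103e-01,
         6.45641940e-02],
       [ 9.99999906e-01,  2.65516854e-04, -3.42624371e-04,
         4.99571197e-04],
       [ 3.99733931e-04, -2.59184021e-01,  9.65827875e-01,
        -1.26151105e-01],
       [ 0.00000000e+00,  0.00000000e+00,  0.00000000e+00,
         1.00000000e+00]])}
```

View pics/scene0.png

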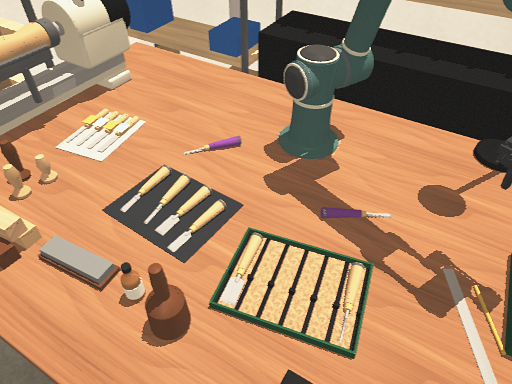

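View pics/side0.png

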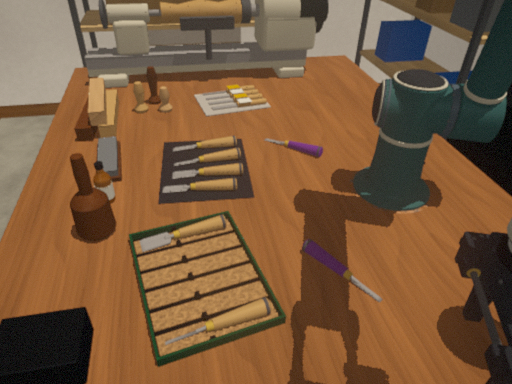

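The scene view shows four loose chisels on the dark mat, from (145,190) to (197,227). In the tray, the wide chisel is at (240,270) and the narrow one at (350,300). The lookalikes are the purple tools at (215,146) and (352,213), and a small set on a white card at (100,132). The side view agrees: mat chisels at about (205,145) to (200,186), wide chisel at (185,233), narrow chisel at (220,323). Next is one close crop of both views.

```bash
python3 - <<'E'
import pickle,cv2,numpy as np
S=pickle.load(open("scene.pkl","rb"));D=pickle.load(open("side.pkl","rb"))
def crop(c,x,y,w,h):
    return cv2.resize(c["pixels"][y:y+h,x:x+w,::-1],(400,300),interpolation=cv2.INTER_CUBIC)
m=np.vstack([np.hstack([crop(S,110,155,128,96),crop(S,204,228,180,135)]),np.hstack([crop(D,150,130,108,81),crop(D,120,205,172,129+20)])])
cv2.imwrite("pics/crop0.png",m)
def g(c,u,v,z):
    d=c["T"][:3,:3]@[(u-c["cx"])/c["fx"],(v-c["cy"])/c["fy"],1];o=c["T"][:3,3];return (o+d*(z-o[2])/d[2])[:2].round(3)
for n,c,P in(("S",S,[(145,190),(197,227),(248,230),(372,262),(211,304),(354,353),(240,270),(350,300)]),("D",D,[(205,145),(200,186),(185,233),(220,323)])):
    for p in P: print(n,p,g(c,*p,.015))
E
```

```text
S (145, 190) [ 0.512 -0.305]
S (197, 227) [ 0.548 -0.078]
S (248, 230) [0.484 0.049]
S (372, 262) [0.41  0.377]
S (211, 304) [0.722 0.096]
S (354, 353) [0.657 0.423]
S (240, 270) [0.606 0.102]
S (350, 300) [0.542 0.369]
D (205, 145) [ 0.5   -0.304]
D (200, 186) [ 0.538 -0.081]
D (185, 233) [0.592 0.105]
D (220, 323) [0.543 0.369]
```

View pics/crop0.png

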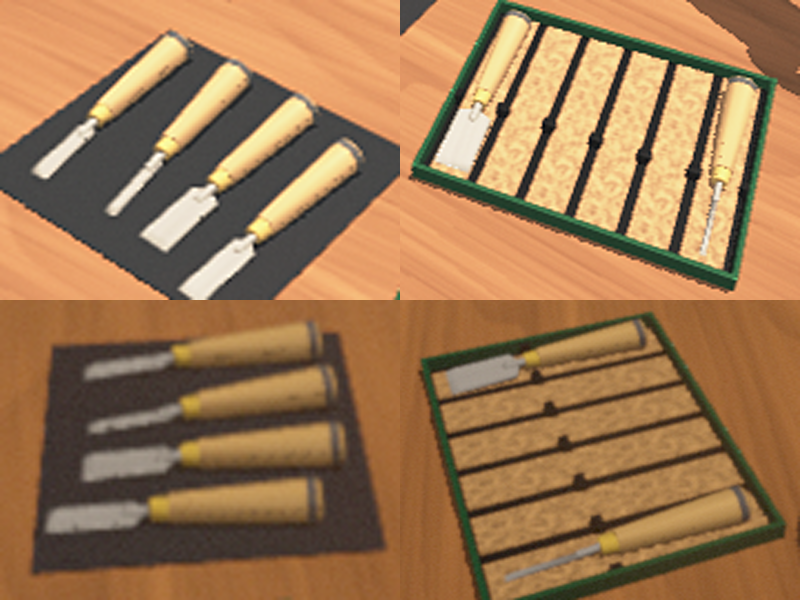

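View pics/wrist0.png

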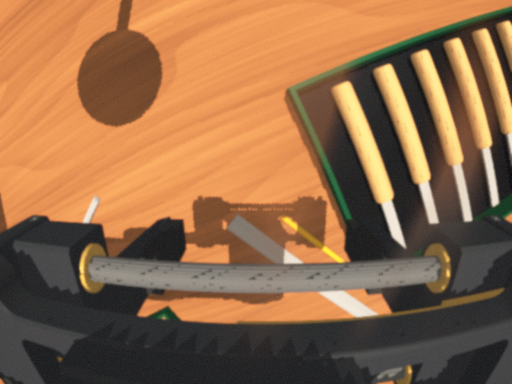

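play_rows --commands '[0, 0, 0, 0, 0, 0, 1, 0, 0, 0, 0, 0, 0, 1, 0, 0, 0, 0, 0, 0, 1, 0, 0, 0, 0, 0, 0, 1, 0, 0, 0, 0, 0, 0, 1, 0, 0, 0, 0, 0, 0, 1, 0, 0, 0, 0, 0, 0, 1, 0, 0, 0, 0, 0, 0, 1]'

```text
time: 0.82
ee_pos: [0.257, 0.6239, 0.2572]
tool_rot: [-3.141, 0.001, 2.048]
wrist_force: [0.3, -0.3, -0.1]
finger_gap: 1.0
gripper_force: 0.0
```

play_rows --commands '[0, 0, 0, 0, 0, 0, 1, 0, 0, 0, 0, 0, 0, 1, 0, 0, 0, 0, 0, 0, 1, 0, 0, 0, 0, 0, 0, 1, 0, 0, 0, 0, 0, 0, 1, 0, 0, 0, 0, 0, 0, 1, 0, 0, 0, 0, 0, 0, 1, 0, 0, 0, 0, 0, 0, 1]'

```text
time: 1.48
ee_pos: [0.257, 0.6238, 0.2572]
tool_rot: [-3.141, 0.001, 1.35]
wrist_force: [-0.6, 0.0, 0.8]
finger_gap: 1.001
gripper_force: 0.0
```

play_rows --commands '[0, 0, 0, 0, 0, 0, 1, 0, 0, 0, 0, 0, 0, 1, 0, 0, 0, 0, 0, 0, 1, 0, 0, 0, 0, 0, 0, 1, 0, 0, 0, 0, 0, 0, 1, 0, 0, 0, 0, 0, 0, 1, 0, 0, 0, 0, 0, 0, 1, 0, 0, 0, 0, 0, 0, 1]'

```text
time: 2.15
ee_pos: [0.257, 0.6238, 0.2572]
tool_rot: [3.141, 0.001, 0.652]
wrist_force: [-0.1, 0.2, 0.1]
finger_gap: 1.001
gripper_force: 0.0
```

play_rows --commands '[0, 0, 0, 0, 0, 0, 1, 0, 0, 0, 0, 0, 0, 1, 0, 0, 0, 0, 0, 0, 1, 0, 0, 0, 0, 0, 0, 1, 0, 0, 0, 0, 0, 0, 1, 0, 0, 0, 0, 0, 0, 0.35]'

```text
time: 2.65
ee_pos: [0.257, 0.6238, 0.2572]
tool_rot: [3.141, 0.001, 0.186]
wrist_force: [-0.3, 0.2, -0.3]
finger_gap: 1.001
gripper_force: 0.0
```

play_rows --commands '[0, 0.24, 1, -0.15, 0, 0, 0, 0, 0.24, 1, -0.15, 0, 0, 0, 0, 0.24, 1, -0.15, 0, 0, 0, 0, 0.24, 1, -0.15, 0, 0, 0, 0, 0.24, 1, -0.15, 0, 0, 0, 0, 0.24, 1, -0.15, 0, 0, 0, 0, 0.24, 1, -0.15, 0, 0, 0, 0, 0.24, 1, -0.15, 0, 0, 0]'

```text
time: 3.32
ee_pos: [0.3421, 0.4354, 0.2875]
tool_rot: [3.141, 0.0, 0.19]
wrist_force: [0.5, 0.7, -0.5]
finger_gap: 0.997
gripper_force: 0.0
```

play_rows --commands '[0, 0.24, 1, -0.15, 0, 0, 0, 0, 0.24, 1, -0.15, 0, 0, 0, 0, 0.24, 1, -0.15, 0, 0, 0, 0, 0.24, 1, -0.15, 0, 0, 0, 0, 0.24, 1, -0.15, 0, 0, 0, 0, 0.24, 1, -0.15, 0, 0, 0, 0, 0.24, 1, -0.15, 0, 0, 0, 0, 0, 0, 0, 0, 0, 0]'

```text
time: 3.98
ee_pos: [0.4177, 0.2697, 0.3146]
tool_rot: [3.14, -0.002, 0.186]
wrist_force: [0.2, -0.4, 0.2]
finger_gap: 1.001
gripper_force: 0.0
```

```bash
cat > h.py <<'E'
from workcell import robot, vision
import cv2, numpy as np, pickle
from scipy.spatial.transform import Rotation as R
def shot(tag,name="wrist"):
    s=robot.sense(); c=vision.read_camera(name)
    if name=="wrist":
        T=np.eye(4);T[:3,:3]=R.from_euler("xyz",s["tool_rot"]).as_matrix();T[:3,3]=s["ee_pos"];c["T"]=T@c["T_tool_cam"];c["fish"]=1
    pickle.dump(c,open(tag+".pkl","wb")); cv2.imwrite(f"pics/{tag}.png",c["pixels"][:,:,::-1]); print(s["ee_pos"],s["tool_rot"]); return c
def load(t): return pickle.load(open(t+".pkl","rb"))
def ray(c,uv):
    u=np.atleast_2d(np.array(uv,float)); p=np.c_[(u[:,0]-c["cx"])/c["fx"],(u[:,1]-c["cy"])/c["fy"]]
    if "fish" in c:
        r=np.hypot(*p.T); d=np.c_[p*(np.sin(r)/np.maximum(r,1e-9))[:,None],np.cos(r)]
    else: d=np.c_[p,np.ones(len(p))]
    return c["T"][:3,3], d@c["T"][:3,:3].T
def ground(c,uv,z):
    o,d=ray(c,uv); return (o+d*((z-o[2])/d[:,2])[:,None])[:,:2]
def proj(c,P):
    q=(np.atleast_2d(P)-c["T"][:3,3])@c["T"][:3,:3]
    if "fish" in c:
        r=np.hypot(q[:,0],q[:,1]);k=np.arctan2(r,q[:,2])/np.maximum(r,1e-9);p=q[:,:2]*k[:,None]
    else: p=q[:,:2]/q[:,2:]
    return np.c_[p[:,0]*c["fx"]+c["cx"],p[:,1]*c["fy"]+c["cy"]]
def tri(obs): # [(cam,uv),...]
    A=np.zeros((3,3));b=np.zeros(3)
    for c,uv in obs:
        o,d=ray(c,uv);d=d[0]/np.linalg.norm(d[0]);M=np.eye(3)-np.outer(d,d);A+=M;b+=M@o
    return np.linalg.solve(A,b)
E
python3 -c "
from h import *
shot('w1')"
```

```text
[0.41767074 0.26967461 0.31463348] [ 3.13988182e+00 -1.53985780e-03  1.86215926e-01]
```

View pics/w1.png

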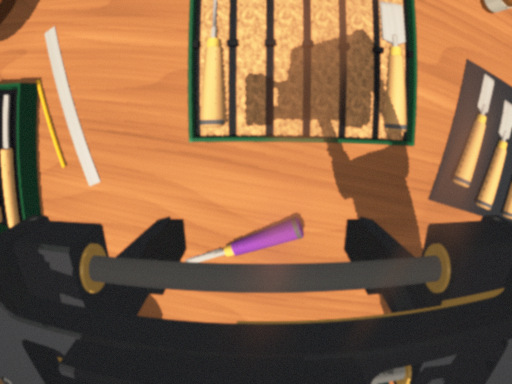

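The wrist view shows the narrow chisel at (212,80) on the left (+y), the wide one at (395,60), and mat chisels at (475,140) and beyond. The tray's far end is cut off, so I'll move forward, then over the mat.

play_rows --commands '[0, 1, 0, 0, 0, 0, 0, 0, 1, 0, 0, 0, 0, 0, 0, 1, 0, 0, 0, 0, 0, 0, 1, 0, 0, 0, 0, 0, 0, 0.5, 0, 0, 0, 0, 0, 0, 0, 0, 0, 0, 0, 0, 0, 0, 0, 0, 0, 0, 0]'

```text
time: 4.62
ee_pos: [0.526, 0.2945, 0.313]
tool_rot: [3.141, 0.002, 0.19]
wrist_force: [-0.2, -0.0, 0.8]
finger_gap: 1.0
gripper_force: 0.0
```

```bash
python3 -c "
from h import *
shot('w2')"
```

```text
[0.52597837 0.29451313 0.31303989] [3.14146520e+00 2.33132766e-03 1.89853886e-01]
```

play_rows --commands '[0, 0, 1, 0, 0, 0, 0, 0, 0, 1, 0, 0, 0, 0, 0, 0, 1, 0, 0, 0, 0, 0, 0, 1, 0, 0, 0, 0, 0, 0, 1, 0, 0, 0, 0, 0, 0, 1, 0, 0, 0, 0, 0, 0, 1, 0, 0, 0, 0, 0, 0, 1, 0, 0, 0, 0]'

```text
time: 5.33
ee_pos: [0.5629, 0.097, 0.3143]
tool_rot: [-3.141, -0.0, 0.19]
wrist_force: [0.1, -1.2, 1.2]
finger_gap: 0.999
gripper_force: 0.0
```

play_rows --commands '[0, 0, 1, 0, 0, 0, 0, 0, 0, 1, 0, 0, 0, 0, 0, 0, 1, 0, 0, 0, 0, 0, 0, 1, 0, 0, 0, 0, 0, 0, 1, 0, 0, 0, 0, 0, 0, 1, 0, 0, 0, 0, 0, 0, 1, 0, 0, 0, 0, 0, 0, 0, 0, 0, 0, 0]'

```text
time: 6.0
ee_pos: [0.5966, -0.0773, 0.3142]
tool_rot: [3.14, 0.0, 0.187]
wrist_force: [-0.5, -0.1, -0.6]
finger_gap: 0.998
gripper_force: 0.0
```

play_rows --commands '[0, -0.8, 0.6, 0, 0, 0, 0, 0, -0.8, 0.6, 0, 0, 0, 0, 0, -0.8, 0.6, 0, 0, 0, 0, 0, -0.8, 0.6, 0, 0, 0, 0, 0, 0, 0, 0, 0, 0, 0, 0, 0, 0, 0, 0, 0, 0]'

```text
time: 6.5
ee_pos: [0.5289, -0.1476, 0.3144]
tool_rot: [-3.141, -0.001, 0.188]
wrist_force: [-0.1, -0.0, 0.1]
finger_gap: 0.999
gripper_force: 0.0
```

```bash
python3 -c "
from h import *
shot('w3')
for t,(x,y,w,h) in dict(w2=(170,0,270,200),w3=(130,0,270,200)).items():
  cv2.imwrite(f'pics/{t}c.png',cv2.resize(load(t)['pixels'][y:y+h,x:x+w,::-1],None,fx=2.96,fy=2.96,interpolation=cv2.INTER_CUBIC))
"
```

```text
[ 0.52892429 -0.14763861  0.31441103] [-3.14114951e+00 -8.67902587e-04  1.88230140e-01]
```

View pics/w2c.png

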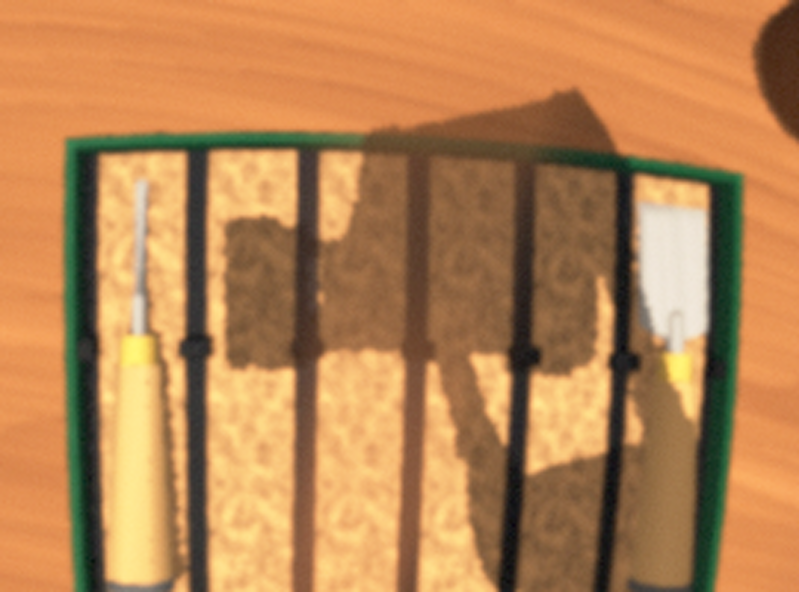

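View pics/w3c.png

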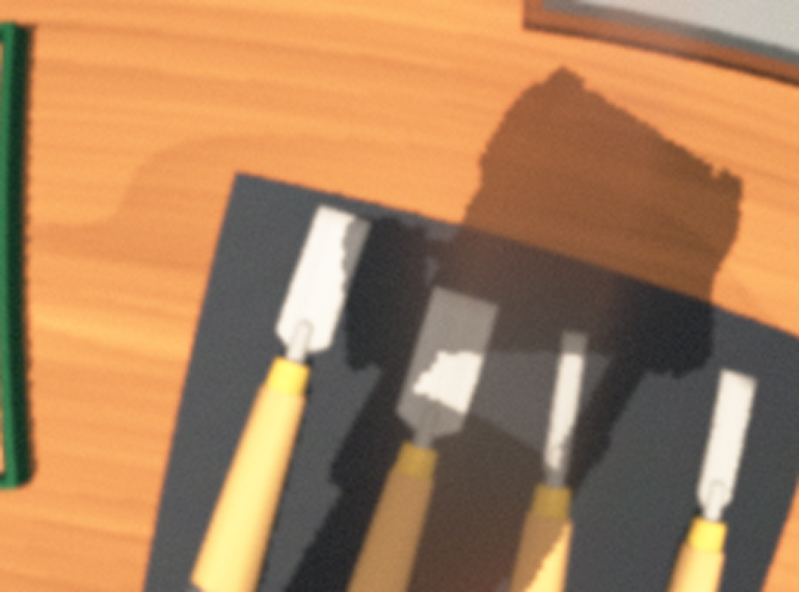

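w2c: the empty lanes are centred on crop columns 250, 360, 465 and 570; chisel_6 is at the left (+y) end and chisel_40 at the right. w3c: from the left, the mat holds 26 (tip 343,215), 33 (465,300, widest), 12 (573,335, narrowest) and 19 (738,375). I'll pull back for a second view that includes the butts.

play_rows --commands '[0, -1, 0.4, 0, 0, 0, 0, 0, -1, 0.4, 0, 0, 0, 0, 0, -1, 0.4, 0, 0, 0, 0, 0, -1, 0.4, 0, 0, 0, 0, 0, 0, 0, 0, 0, 0, 0, 0, 0, 0, 0, 0, 0, 0]'

```text
time: 7.05
ee_pos: [0.4394, -0.2058, 0.3142]
tool_rot: [-3.141, -0.001, 0.189]
wrist_force: [0.4, 0.0, 0.4]
finger_gap: 1.001
gripper_force: 0.0
```

```bash
python3 -c "
from h import *
shot('w4')
x,y,w,h=130,0,270,200
cv2.imwrite(f'pics/w4c.png',cv2.resize(load('w4')['pixels'][y:y+h,x:x+w,::-1],None,fx=2.96,fy=2.96,interpolation=cv2.INTER_CUBIC))
"
```

```text
[ 0.43942412 -0.20579203  0.31423259] [-3.14144719e+00 -1.19123010e-03  1.88849371e-01]
```

View pics/w4c.png

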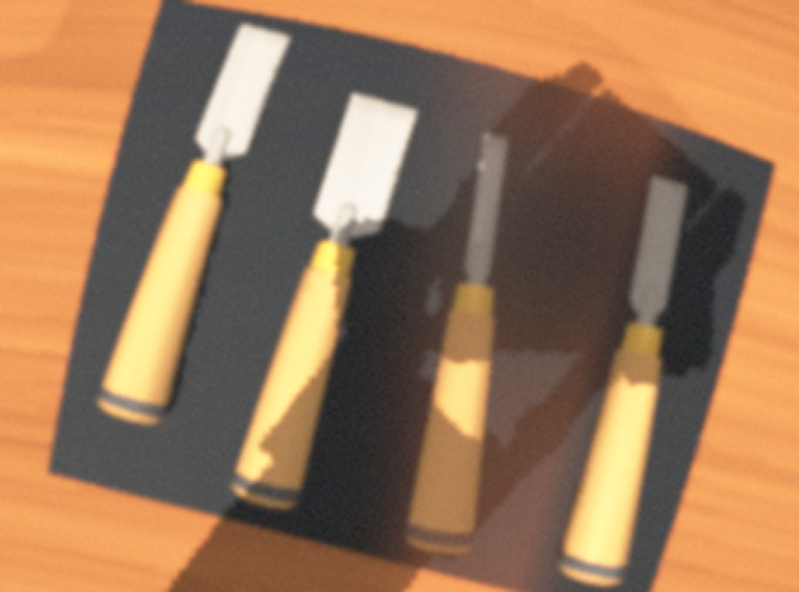

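```bash
cat > meas.py <<'E'
from h import *
np.set_printoptions(precision=4,suppress=True)
w2,w3,w4,S,D=map(load,("w2","w3","w4","scene","side"))
f=lambda p,s,ox,oy:((np.array(p,float)+.5)/s-.5+[ox,oy])
W3=dict(c26=[(343,215),(291,362),(285,392)],c33=[(465,297),(419,447),(413,477)],c12=[(574,334),(554,488),(551,517)],c19=[(738,376),(708,520),(704,551)])
W4=dict(c26=[(265,31),(208,165),(203,188),(129,415)],c33=[(384,102),(335,245),(331,270),(264,500)],c12=[(494,136),(476,288),(473,312),(439,546)],c19=[(668,182),(643,327),(641,352),(592,577)])
wid=dict(c26=[(243,24),(290,38)],c33=[(351,94),(418,110)],c12=[(483,135),(506,137)],c19=[(651,178),(686,184)])
for k in W3:
    P=[tri([(w3,f(a,2.96,130,0)),(w4,f(b,2.96,130,0))]) for a,b in zip(W3[k],W4[k])]
    g=ground(w4,f(wid[k],2.96,130,0),.006)
    tip=ground(w4,f(W4[k][0],2.96,130,0),.006)[0]; bt=ground(w4,f(W4[k][3],2.96,130,0),.019)[0]
    ff=ground(w4,f(W4[k][1],2.96,130,0),.019)[0]
    d=tip-bt; L=np.hypot(*d);yaw=np.arctan2(d[1],d[0]);d/=L
    print(k,"width",np.hypot(*(g[0]-g[1])),"z tip/ff/fb",[p[2].round(4) for p in P],"L",L,"yaw",yaw,"orig from butt",bt+.085*d,"tip",tip-.122*d,"ff",ff-.044*d)
u2=f([(196,347),(306,350),(418,352),(524,355),(625,360)],2.96,170,0)[::-1]
us=f(np.array([(502,108),(548,125),(595,142),(643,157),(692,173)])-[400,0],400/180,204,228)
ud=f(np.array([(537,377),(549,408),(563,441),(579,481),(597,522)])-[400,300],[400/172,300/149],120,205)
U=np.array([tri([(w2,a),(S,b),(D,c)]) for a,b,c in zip(u2,us,ud)]);print(U)
for n,c,u in(("w2",w2,u2),("S",S,us),("D",D,ud)): print(n,ground(c,u,.014).ravel())
for n,t,ff in(("c40",(675,207),(678,354)),("c6",(140,180),(139,338))):
    t=ground(w2,f(t,2.96,170,0),.009)[0];q=ground(w2,f(ff,2.96,170,0),.022)[0];d=t-q
    print(n,t,q,np.hypot(*d),np.arctan2(d[1],d[0]),"orig",t-.122*d/np.hypot(*d))
E
python3 meas.py
```

```text
c26 width 0.025580085618837702 z tip/ff/fb [np.float64(0.0016), np.float64(0.0142), np.float64(0.0246)] L 0.20516679245923194 yaw -0.1441371305657151 orig from butt [ 0.5241 -0.0822] tip [ 0.5223 -0.082 ] ff [ 0.5238 -0.0823]
c33 width 0.03383389147936047 z tip/ff/fb [np.float64(0.0037), np.float64(0.0136), np.float64(0.0223)] L 0.2058840996619952 yaw -0.10232634234989156 orig from butt [ 0.4943 -0.1528] tip [ 0.4932 -0.1527] ff [ 0.494  -0.1521]
c12 width 0.011330340418623144 z tip/ff/fb [np.float64(0.0054), np.float64(0.0108), np.float64(0.0229)] L 0.20540060129422463 yaw 0.05914392008150867 orig from butt [ 0.4878 -0.2282] tip [ 0.4862 -0.2283] ff [ 0.4861 -0.2285]
c19 width 0.018682454954763783 z tip/ff/fb [np.float64(0.0024), np.float64(0.0085), np.float64(0.024)] L 0.2047107284852083 yaw 0.008569981282851151 orig from butt [ 0.4867 -0.3123] tip [ 0.4844 -0.3124] ff [ 0.4856 -0.3099]
[[0.61   0.1332 0.0136]
 [0.601  0.1867 0.0137]
 [0.5916 0.2393 0.0139]
 [0.5813 0.2922 0.0122]
 [0.572  0.3445 0.0125]]
w2 [0.6121 0.1337 0.6018 0.1869 0.5915 0.2391 0.5815 0.2924 0.5732 0.3445]
S [0.6091 0.1323 0.6015 0.1871 0.5936 0.241  0.5832 0.2931 0.5737 0.345 ]
D [0.6085 0.1351 0.5999 0.1866 0.5903 0.2372 0.5806 0.2928 0.5703 0.3447]
c40 [0.698  0.1208] [0.6221 0.1088] 0.07691085849265857 0.1569202121313186 orig [0.5775 0.1017]
c6 [0.6498 0.3872] [0.5732 0.3714] 0.07822034596423284 0.20387627150935492 orig [0.5303 0.3625]
```

All the widths come out as named (25.6, 33.8, 11.3 and 18.7 mm), and lengths and heights fit too. Tray yaw is about 0.18. The assignment is 12→d, 19→c, 26→b, 33→a. I'll start with chisel_12.

```bash
cat > plan.py <<'E'
from h import *
import sys
G=dict(c12=(.4868,-.2283,.059),c19=(.4857,-.311,.0086),c26=(.5234,-.0822,-.144),c33=(.4938,-.1525,-.102),
 a=(.5683,.1527,.18),b=(.5586,.2058,.18),c=(.5490,.2590,.18),d=(.5393,.3121,.18))
def leg(p,yaw,t,z):
    y2=t[2];d=np.array([t[0]-p[0],t[1]-p[1],z-p[2]])
    Rz=R.from_euler("xyz",[np.pi,0,y2]).as_matrix()
    print("turn z",round(-np.degrees(y2-yaw)/5,2),"then shift units",(Rz.T@d/.025).round(2))
    return (t[0],t[1],z),y2
s=robot.sense();p=s["ee_pos"];y=s["tool_rot"][2]
print(p.round(4),s["tool_rot"].round(4),s["wrist_force"].round(1),"gap mm",round(s["finger_gap"]*88,1))
for a in sys.argv[1:]:
    n,z=a.split(":");p,y=leg(p,y,G[n],float(z))
E
python3 plan.py c12:.10 c12:.025 c12:.12 d:.12 d:.03
```

```text
[ 0.44   -0.2056  0.3142] [-3.1414e+00 -1.3000e-03  1.8970e-01] [ 0.3 -0.2  0.3] gap mm 87.9
turn z 1.5 then shift units [1.81 1.02 8.57]
turn z -0.0 then shift units [ 0. -0.  3.]
turn z -0.0 then shift units [ 0.   0.  -3.8]
turn z -1.39 then shift units [  5.94 -20.89  -0.  ]
turn z -0.0 then shift units [-0.  -0.   3.6]
```

play_rows --commands '[0.5, 0, 0, 0, 0, 0, 0.75, 0.5, 0, 0, 0, 0, 0, 0.75, 0.5, 0.18, 0.1, 0.86, 0, 0, 0, 0.5, 0.18, 0.1, 0.86, 0, 0, 0, 0.5, 0.18, 0.1, 0.86, 0, 0, 0, 0.5, 0.18, 0.1, 0.86, 0, 0, 0, 0.5, 0.18, 0.1, 0.86, 0, 0, 0, 0.5, 0.18, 0.1, 0.86, 0, 0, 0]'

```text
time: 7.77
ee_pos: [0.4689, -0.2186, 0.1839]
tool_rot: [-3.141, -0.001, 0.06]
wrist_force: [0.5, 0.8, -0.1]
finger_gap: 0.5
gripper_force: 0.0
```

play_rows --commands '[0.5, 0.18, 0.1, 0.86, 0, 0, 0, 0.5, 0.18, 0.1, 0.86, 0, 0, 0, 0.5, 0.18, 0.1, 0.86, 0, 0, 0, 0.5, 0.18, 0.1, 0.86, 0, 0, 0, 0.5, 0, 0, 0, 0, 0, 0, 0.5, 0, 0, 0, 0, 0, 0]'

```text
time: 8.27
ee_pos: [0.4858, -0.2272, 0.0976]
tool_rot: [-3.139, 0.003, 0.06]
wrist_force: [0.0, 0.5, -0.2]
finger_gap: 0.5
gripper_force: 0.0
```

```bash
python3 plan.py c12:.025; python3 -c "
from h import *
c=shot('g1'); S=shot('gs','scene')
a=cv2.resize(c['pixels'][:,:,::-1],(533,400)); b=cv2.resize(S['pixels'][130:260,90:260,::-1],None,fx=2.5,fy=2.5)
m=np.zeros((400,533+b.shape[1],3),np.uint8);m[:,:533]=a;m[:b.shape[0],533:]=b;cv2.imwrite('pics/g1c.png',m[:,:800])"
```

```text
[ 0.4858 -0.2272  0.0976] [-3.1394e+00  2.9000e-03  6.0100e-02] [ 0.   0.5 -0.2] gap mm 44.0
turn z 0.01 then shift units [0.04 0.05 2.9 ]
[ 0.48578242 -0.22720505  0.0975763 ] [-3.13938385e+00  2.90297748e-03  6.01425743e-02]
[ 0.48649197 -0.22786961  0.09898945] [-3.14089960e+00  5.83636176e-04  5.99644313e-02]
```

View pics/g1c.png

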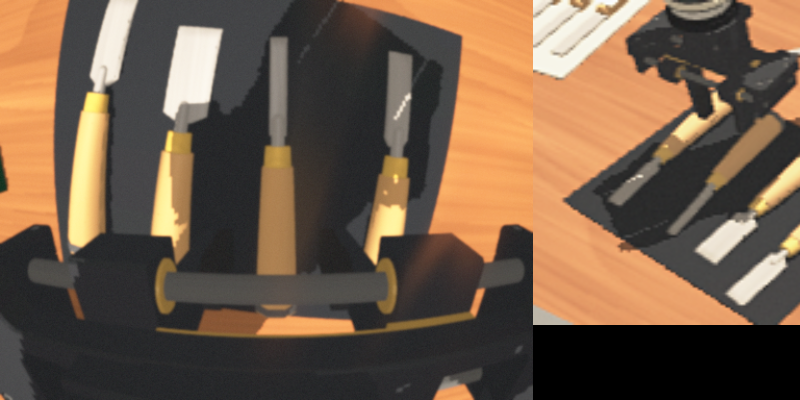

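The tool is centred over the 12 mm chisel: blade at (278,90), handle between the fingers at (277,230). Descending to grip.

play_rows --commands '[0.5, 0.04, 0.03, 0.7, 0, 0, 0, 0.5, 0, 0, 0.7, 0, 0, 0, 0.5, 0, 0, 0.7, 0, 0, 0, 0.5, 0, 0, 0.5, 0, 0, 0, 0.5, 0, 0, 0.3, 0, 0, 0, 0.5, 0, 0, 0, 0, 0, 0]'

```text
time: 8.87
ee_pos: [0.4863, -0.229, 0.0258]
tool_rot: [-3.141, 0.001, 0.059]
wrist_force: [-0.7, 0.3, -0.7]
finger_gap: 0.499
gripper_force: 0.0
```

play_rows --commands '[1, 0, 0, 0, 0, 0, 0, 1, 0, 0, 0, 0, 0, 0, 1, 0, 0, 0, 0, 0, 0, 1, 0, 0, 0, 0, 0, 0, 1, 0, 0, 0, 0, 0, 0, 1, 0, 0, 0, 0, 0, 0]'

```text
time: 9.37
ee_pos: [0.4877, -0.2299, 0.0276]
tool_rot: [3.141, -0.002, 0.058]
wrist_force: [-0.6, 0.7, 6.6]
finger_gap: 0.266
gripper_force: 30.0
```

play_rows --commands '[1, 0, 0, -0.2, 0, 0, 0, 1, 0, 0, -0.6, 0, 0, 0, 1, 0, 0, -0.6, 0, 0, 0, 1, 0, 0, -0.8, 0, 0, 0, 1, 0, 0, -0.8, 0, 0, 0, 1, 0, 0, -0.8, 0, 0, 0, 1, 0, 0, 0, 0, 0, 0, 1, 0, 0, 0, 0, 0, 0]'

```text
time: 10.03
ee_pos: [0.4874, -0.2298, 0.1223]
tool_rot: [3.14, -0.002, 0.059]
wrist_force: [0.9, -0.5, -2.0]
finger_gap: 0.263
gripper_force: 30.0
```

```bash
python3 plan.py d:.12 d:.035
```

```text
[ 0.4874 -0.2298  0.1223] [ 3.1402e+00 -2.1000e-03  5.8700e-02] [ 0.9 -0.5 -2. ] gap mm 23.1
turn z -1.39 then shift units [  5.92 -20.96   0.09]
turn z -0.0 then shift units [-0.  -0.   3.4]
```

play_rows --commands '[1, 0, 0, 0, 0, 0, -0.69, 1, 0, 0, 0, 0, 0, -0.7, 1, 0.25, -0.87, 0, 0, 0, 0, 1, 0.25, -0.87, 0, 0, 0, 0, 1, 0.25, -0.87, 0, 0, 0, 0, 1, 0.25, -0.87, 0, 0, 0, 0, 1, 0.25, -0.87, 0, 0, 0, 0, 1, 0.25, -0.87, 0, 0, 0, 0]'

```text
time: 10.7
ee_pos: [0.4986, -0.093, 0.119]
tool_rot: [-3.14, 0.004, 0.18]
wrist_force: [-0.2, 0.3, -1.0]
finger_gap: 0.264
gripper_force: 30.0
```

play_rows --commands '[1, 0.25, -0.87, 0, 0, 0, 0, 1, 0.25, -0.87, 0, 0, 0, 0, 1, 0.25, -0.87, 0, 0, 0, 0, 1, 0.25, -0.87, 0, 0, 0, 0, 1, 0.25, -0.87, 0, 0, 0, 0, 1, 0.25, -0.87, 0, 0, 0, 0, 1, 0.25, -0.87, 0, 0, 0, 0, 1, 0.25, -0.87, 0, 0, 0, 0]'

```text
time: 11.37
ee_pos: [0.5167, 0.0867, 0.119]
tool_rot: [-3.141, 0.004, 0.18]
wrist_force: [0.7, -1.1, -2.0]
finger_gap: 0.265
gripper_force: 30.0
```

play_rows --commands '[1, 0.25, -0.87, 0, 0, 0, 0, 1, 0.25, -0.87, 0, 0, 0, 0, 1, 0.24, -0.88, 0, 0, 0, 0, 1, 0.24, -0.88, 0, 0, 0, 0, 1, 0.24, -0.88, 0, 0, 0, 0, 1, 0.24, -0.88, 0, 0, 0, 0, 1, 0.24, -0.88, 0, 0, 0, 0, 1, 0.24, -0.88, 0, 0, 0, 0]'

```text
time: 12.03
ee_pos: [0.5331, 0.2675, 0.1186]
tool_rot: [3.14, 0.004, 0.18]
wrist_force: [-0.2, -0.3, -1.2]
finger_gap: 0.267
gripper_force: 30.0
```

play_rows --commands '[1, 0.24, -0.88, 0, 0, 0, 0, 1, 0.24, -0.88, 0, 0, 0, 0, 1, 0, 0, 0, 0, 0, 0, 1, 0, 0, 0, 0, 0, 0]'

```text
time: 12.37
ee_pos: [0.5372, 0.3129, 0.1189]
tool_rot: [3.14, 0.004, 0.182]
wrist_force: [-0.8, 0.2, -2.4]
finger_gap: 0.266
gripper_force: 30.0
```

```bash
python3 plan.py d:.035; python3 -c "
from h import *
c=shot('p1'); S=shot('ps','scene')
a=cv2.resize(c['pixels'][:,:,::-1],(533,400)); b=cv2.resize(S['pixels'][180:360,200:400,::-1],None,fx=2,fy=2)
m=np.zeros((400,533+b.shape[1],3),np.uint8);m[:,:533]=a;m[:b.shape[0],533:]=b;cv2.imwrite('pics/p1c.png',m[:,133:])"
```

```text
[0.5372 0.3129 0.1189] [3.1402 0.0036 0.182 ] [-0.8  0.2 -2.4] gap mm 23.4
turn z 0.02 then shift units [0.08 0.05 3.36]
[0.5372189  0.31288124 0.11891549] [3.14022482 0.00358795 0.18199868]
[0.53719121 0.31197036 0.11909049] [3.13994064 0.00376141 0.18108181]
```

View pics/p1c.png

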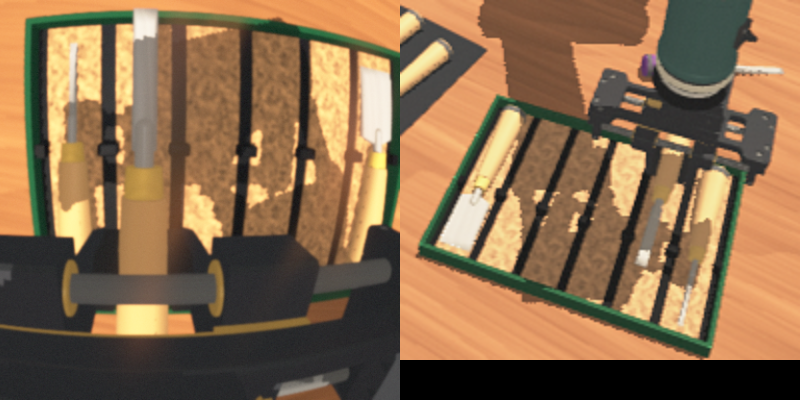

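The chisel hangs over lane d, tip at (145,20), between the upstands at (108,150) and (178,150), clear of chisel_6. Lowering.

play_rows --commands '[1, 0.07, 0.03, 0.8, 0, 0, 0, 1, 0, 0, 0.8, 0, 0, 0, 1, 0, 0, 0.8, 0, 0, 0, 1, 0, 0, 0.6, 0, 0, 0, 1, 0, 0, 0.3, 0, 0, 0, 1, 0, 0, 0.18, 0, 0, 0, 1, 0, 0, 0, 0, 0, 0]'

```text
time: 13.05
ee_pos: [0.5398, 0.311, 0.0333]
tool_rot: [3.141, 0.002, 0.179]
wrist_force: [-0.6, 0.5, -2.1]
finger_gap: 0.262
gripper_force: 30.0
```

play_rows --commands '[1, 0, 0, 0.06, 0, 0, 0, 1, 0, 0, 0.06, 0, 0, 0, 1, 0, 0, 0, 0, 0, 0]'

```text
time: 13.3
ee_pos: [0.5411, 0.3124, 0.0323]
tool_rot: [-3.141, -0.002, 0.18]
wrist_force: [0.3, -0.0, -1.9]
finger_gap: 0.265
gripper_force: 30.0
```

play_rows --commands '[1, 0, 0, 0.04, 0, 0, 0, 1, 0, 0, 0, 0, 0, 0]'

```text
time: 13.47
ee_pos: [0.5412, 0.3125, 0.0317]
tool_rot: [-3.141, -0.002, 0.18]
wrist_force: [-0.5, -0.0, 2.7]
finger_gap: 0.267
gripper_force: 29.9
```

play_rows --commands '[1, 0, 0, 0.04, 0, 0, 0, 1, 0, 0, 0, 0, 0, 0]'

```text
time: 13.63
ee_pos: [0.5412, 0.3126, 0.0316]
tool_rot: [-3.141, -0.001, 0.18]
wrist_force: [-3.6, -2.6, 8.6]
finger_gap: 0.264
gripper_force: 29.9
```

Contact at TCP z of about 0.0315 with 8 N. Releasing gently and lifting.

play_rows --commands '[0.56, 0, 0, 0, 0, 0, 0, 0.56, 0, 0, 0, 0, 0, 0, 0.56, 0, 0, 0, 0, 0, 0, 0.56, 0, 0, 0, 0, 0, 0]'

```text
time: 13.97
ee_pos: [0.5405, 0.3122, 0.0294]
tool_rot: [-3.142, -0.0, 0.18]
wrist_force: [-0.1, -0.2, -0.4]
finger_gap: 0.438
gripper_force: 0.0
```

play_rows --commands '[0.56, 0, 0, -0.3, 0, 0, 0, 0.56, 0, 0, -0.5, 0, 0, 0, 0.56, 0, 0, -0.8, 0, 0, 0, 0.56, 0, 0, -0.8, 0, 0, 0, 0.56, 0, 0, -0.8, 0, 0, 0, 0.56, 0, 0, -0.8, 0, 0, 0, 0.56, 0, 0, -0.8, 0, 0, 0, 0.56, 0, 0, 0, 0, 0, 0]'

```text
time: 14.63
ee_pos: [0.5436, 0.3138, 0.1559]
tool_rot: [-3.139, -0.009, 0.18]
wrist_force: [1.0, 0.8, 1.7]
finger_gap: 0.438
gripper_force: 0.0
```

```bash
python3 plan.py c19:.14 c19:.026; python3 -c "
from h import *
c=shot('r1'); S=shot('rs','scene');D=shot('rd','side')
a=cv2.resize(c['pixels'][:260,100:440,::-1],None,fx=1.3,fy=1.3); b=cv2.resize(S['pixels'][220:360,205:385,::-1],None,fx=1.9,fy=1.9);d=cv2.resize(D['pixels'][205:350,120:290,::-1],None,fx=2,fy=2)
m=np.zeros((600,800,3),np.uint8)
m[:a.shape[0],:a.shape[1]]=a;m[:b.shape[0],a.shape[1]:a.shape[1]+b.shape[1]]=b;m[300:300+d.shape[0],a.shape[1]:a.shape[1]+d.shape[1]]=d;cv2.imwrite('pics/r1c.png',m)"
```

```text
[0.5436 0.3138 0.1559] [-3.1386 -0.0095  0.1799] [1.  0.8 1.7] gap mm 38.5
turn z 1.96 then shift units [-2.53 24.97  0.64]
turn z -0.0 then shift units [ 0.   -0.    4.56]
[0.54364109 0.313834   0.15590207] [-3.13860976 -0.00949907  0.17992052]
[0.54269344 0.31332102 0.15348691] [-3.13939891 -0.00697891  0.17992523]
[0.54137418 0.31262374 0.15120611] [-3.14059369 -0.00330216  0.17995835]
```

View pics/r1c.png

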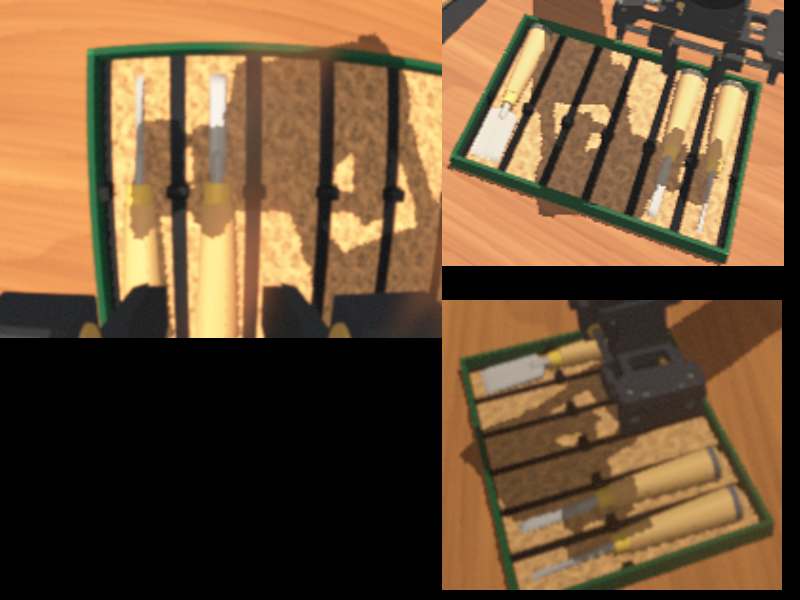

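chisel_12 lies centred in lane d at wrist crop (216,200), level with chisel_6 at (140,200), and the end chisels are unmoved. Next is chisel_19.

play_rows --commands '[0.5, 0, 0, 0, 0, 0, 0.98, 0.5, 0, 0, 0, 0, 0, 0.98, 0.5, -0.09, 0.92, 0.07, 0, 0, 0, 0.5, -0.09, 0.92, 0.07, 0, 0, 0, 0.5, -0.09, 0.92, 0.07, 0, 0, 0, 0.5, -0.09, 0.92, 0.07, 0, 0, 0, 0.5, -0.09, 0.92, 0.07, 0, 0, 0, 0.5, -0.09, 0.92, 0.07, 0, 0, 0]'

```text
time: 15.45
ee_pos: [0.5265, 0.1726, 0.1366]
tool_rot: [3.141, 0.004, 0.009]
wrist_force: [-0.0, -0.5, 0.5]
finger_gap: 0.502
gripper_force: 0.0
```

play_rows --commands '[0.5, -0.09, 0.92, 0.07, 0, 0, 0, 0.5, -0.09, 0.92, 0.07, 0, 0, 0, 0.5, -0.09, 0.92, 0.07, 0, 0, 0, 0.5, -0.09, 0.92, 0.07, 0, 0, 0, 0.5, -0.09, 0.92, 0.07, 0, 0, 0, 0.5, -0.09, 0.92, 0.07, 0, 0, 0, 0.5, -0.09, 0.92, 0.07, 0, 0, 0, 0.5, -0.09, 0.92, 0.07, 0, 0, 0]'

```text
time: 16.12
ee_pos: [0.5101, -0.0111, 0.1229]
tool_rot: [-3.141, 0.004, 0.009]
wrist_force: [0.4, 0.9, -0.4]
finger_gap: 0.5
gripper_force: 0.0
```

play_rows --commands '[0.5, -0.09, 0.92, 0.07, 0, 0, 0, 0.5, -0.09, 0.92, 0.07, 0, 0, 0, 0.5, -0.09, 0.92, 0.07, 0, 0, 0, 0.5, -0.09, 0.92, 0.07, 0, 0, 0, 0.5, -0.09, 0.92, 0.07, 0, 0, 0, 0.5, -0.09, 0.92, 0.07, 0, 0, 0, 0.5, -0.09, 0.92, 0.07, 0, 0, 0, 0.5, -0.09, 0.92, 0.07, 0, 0, 0]'

```text
time: 16.78
ee_pos: [0.4938, -0.1948, 0.1089]
tool_rot: [-3.14, 0.003, 0.009]
wrist_force: [-0.8, 1.1, -0.7]
finger_gap: 0.501
gripper_force: 0.0
```

play_rows --commands '[0.5, -0.09, 0.92, 0.07, 0, 0, 0, 0.5, -0.09, 0.92, 0.07, 0, 0, 0, 0.5, -0.09, 0.92, 0.07, 0, 0, 0, 0.5, -0.09, 0.92, 0.07, 0, 0, 0, 0.5, -0.09, 0.92, 0.07, 0, 0, 0, 0.5, 0, 0, 0, 0, 0, 0, 0.5, 0, 0, 0, 0, 0, 0, 0.5, 0, 0, 0, 0, 0, 0]'

```text
time: 17.45
ee_pos: [0.4843, -0.3082, 0.1007]
tool_rot: [-3.139, 0.002, 0.008]
wrist_force: [0.2, -0.5, -0.6]
finger_gap: 0.5
gripper_force: 0.0
```

```bash
python3 -c "
from h import *
print(ground(load('g1'),[(397/1.041,157/1.041)],.019)-[.044,0])
c=shot('g2'); x=c['pixels'].astype(int)
# yellow ferrule centroid near jaws centre
m=(x[...,0]>90)&(x[...,2]<0.35*x[...,0])&(x[...,1]>.6*x[...,0]); m[230:]=0
n,l,st,ce=cv2.connectedComponentsWithStats(m.astype(np.uint8))
for i in range(1,n):
  if st[i,4]>60: print(st[i],ce[i].round(1),ground(c,[ce[i]],.021)[0].round(4))
"; python3 plan.py c19:.026
```

```text
[[ 0.48682125 -0.31000886]]
[ 0.48425017 -0.30823618  0.10070055] [-3.13938423e+00  2.36011883e-03  8.34410169e-03]
[ 0.4845 -0.308   0.1011] [-3.1398e+00  1.9000e-03  9.2000e-03] [ 0.3  0.2 -0. ] gap mm 44.0
turn z 0.01 then shift units [0.05 0.12 3.  ]
```

play_rows --commands '[0.5, 0.07, 0.09, 0.7, 0, 0, 0, 0.5, 0, 0, 0.7, 0, 0, 0, 0.5, 0, 0, 0.7, 0, 0, 0, 0.5, 0, 0, 0.5, 0, 0, 0, 0.5, 0, 0, 0.38, 0, 0, 0, 0.5, 0, 0, 0, 0, 0, 0]'

```text
time: 18.0
ee_pos: [0.4856, -0.3097, 0.0253]
tool_rot: [-3.139, 0.004, 0.01]
wrist_force: [-0.8, -0.5, 0.1]
finger_gap: 0.5
gripper_force: 0.0
```

play_rows --commands '[1, 0, 0, 0, 0, 0, 0, 1, 0, 0, 0, 0, 0, 0, 1, 0, 0, 0, 0, 0, 0, 1, 0, 0, 0, 0, 0, 0, 1, 0, 0, 0, 0, 0, 0, 1, 0, 0, 0, 0, 0, 0]'

```text
time: 18.5
ee_pos: [0.4879, -0.3121, 0.0289]
tool_rot: [3.14, -0.002, 0.009]
wrist_force: [-0.4, 0.6, 3.6]
finger_gap: 0.266
gripper_force: 30.0
```

play_rows --commands '[1, 0, 0, -0.2, 0, 0, 0, 1, 0, 0, -0.6, 0, 0, 0, 1, 0, 0, -0.6, 0, 0, 0, 1, 0, 0, -0.8, 0, 0, 0, 1, 0, 0, -0.8, 0, 0, 0, 1, 0, 0, -0.8, 0, 0, 0, 1, 0, 0, 0, 0, 0, 0, 1, 0, 0, 0, 0, 0, 0]'

```text
time: 19.17
ee_pos: [0.4876, -0.3121, 0.1237]
tool_rot: [3.14, -0.002, 0.009]
wrist_force: [0.2, 0.1, -2.1]
finger_gap: 0.263
gripper_force: 29.9
```

play_rows --commands '[1, 0, 0, 0, 0, 0, -0.98, 1, 0, 0, 0, 0, 0, -0.98, 1, 0, 0, 0, 0, 0, 0, 1, 0, 0, 0, 0, 0, 0]'

```text
time: 19.5
ee_pos: [0.4859, -0.3108, 0.1208]
tool_rot: [-3.139, 0.002, 0.177]
wrist_force: [0.4, 1.0, -2.3]
finger_gap: 0.269
gripper_force: 29.9
```

```bash
python3 plan.py c:.12 c:.035
```

```text
[ 0.4859 -0.3108  0.1208] [-3.1393e+00  2.3000e-03  1.7750e-01] [ 0.4  1.  -2.3] gap mm 23.7
turn z -0.03 then shift units [  6.57 -21.97   0.03]
turn z -0.0 then shift units [-0.  -0.   3.4]
```

play_rows --commands '[1, 0.26, -0.88, 0, 0, 0, 0, 1, 0.26, -0.88, 0, 0, 0, 0, 1, 0.26, -0.88, 0, 0, 0, 0, 1, 0.26, -0.88, 0, 0, 0, 0, 1, 0.26, -0.88, 0, 0, 0, 0, 1, 0.26, -0.88, 0, 0, 0, 0, 1, 0.26, -0.88, 0, 0, 0, 0, 1, 0.26, -0.88, 0, 0, 0, 0]'

```text
time: 20.17
ee_pos: [0.506, -0.1279, 0.1217]
tool_rot: [-3.141, 0.001, 0.177]
wrist_force: [0.6, 0.8, -2.4]
finger_gap: 0.265
gripper_force: 29.9
```

play_rows --commands '[1, 0.26, -0.88, 0, 0, 0, 0, 1, 0.26, -0.88, 0, 0, 0, 0, 1, 0.26, -0.88, 0, 0, 0, 0, 1, 0.26, -0.88, 0, 0, 0, 0, 1, 0.26, -0.88, 0, 0, 0, 0, 1, 0.26, -0.88, 0, 0, 0, 0, 1, 0.26, -0.88, 0, 0, 0, 0, 1, 0.26, -0.88, 0, 0, 0, 0]'

```text
time: 20.83
ee_pos: [0.5257, 0.0544, 0.1217]
tool_rot: [-3.141, 0.002, 0.177]
wrist_force: [0.6, -0.9, -1.5]
finger_gap: 0.266
gripper_force: 29.9
```

play_rows --commands '[1, 0.26, -0.88, 0, 0, 0, 0, 1, 0.26, -0.88, 0, 0, 0, 0, 1, 0.26, -0.88, 0, 0, 0, 0, 1, 0.26, -0.88, 0, 0, 0, 0, 1, 0.26, -0.88, 0, 0, 0, 0, 1, 0.26, -0.88, 0, 0, 0, 0, 1, 0.26, -0.88, 0, 0, 0, 0, 1, 0.26, -0.88, 0, 0, 0, 0]'

```text
time: 21.5
ee_pos: [0.5454, 0.2367, 0.1215]
tool_rot: [3.141, 0.002, 0.178]
wrist_force: [1.0, 0.4, -1.0]
finger_gap: 0.267
gripper_force: 29.9
```

play_rows --commands '[1, 0.26, -0.88, 0, 0, 0, 0, 1, 0, 0, 0, 0, 0, 0, 1, 0, 0, 0, 0, 0, 0, 1, 0, 0, 0, 0, 0, 0]'

```text
time: 21.83
ee_pos: [0.5477, 0.2581, 0.1217]
tool_rot: [3.141, 0.002, 0.179]
wrist_force: [-0.3, -0.1, -1.3]
finger_gap: 0.267
gripper_force: 29.9
```

```bash
python3 plan.py c:.035
```

```text
[0.5477 0.2581 0.1217] [3.1407e+00 2.0000e-03 1.7930e-01] [-0.3 -0.1 -1.3] gap mm 23.5
turn z -0.01 then shift units [ 0.06 -0.03  3.47]
```

play_rows --commands '[1, 0.06, -0.03, 0.8, 0, 0, 0, 1, 0, 0, 0.8, 0, 0, 0, 1, 0, 0, 0.8, 0, 0, 0, 1, 0, 0, 0.6, 0, 0, 0, 1, 0, 0, 0.3, 0, 0, 0, 1, 0, 0, 0.12, 0, 0, 0, 1, 0, 0, 0, 0, 0, 0]'

```text
time: 22.42
ee_pos: [0.5494, 0.2587, 0.0365]
tool_rot: [3.141, 0.002, 0.179]
wrist_force: [0.3, 0.4, -1.1]
finger_gap: 0.267
gripper_force: 29.9
```

play_rows --commands '[1, 0, 0, 0.06, 0, 0, 0, 1, 0, 0, 0.06, 0, 0, 0, 1, 0, 0, 0, 0, 0, 0]'

```text
time: 22.67
ee_pos: [0.5505, 0.2598, 0.0351]
tool_rot: [-3.141, -0.002, 0.18]
wrist_force: [-0.0, 0.2, -1.8]
finger_gap: 0.265
gripper_force: 29.9
```

play_rows --commands '[1, 0, 0, 0.04, 0, 0, 0, 1, 0, 0, 0, 0, 0, 0]'

```text
time: 22.83
ee_pos: [0.5501, 0.2598, 0.0337]
tool_rot: [-3.141, -0.001, 0.18]
wrist_force: [-0.3, -0.1, -2.0]
finger_gap: 0.266
gripper_force: 29.9
```

play_rows --commands '[1, 0, 0, 0.04, 0, 0, 0, 1, 0, 0, 0, 0, 0, 0]'

```text
time: 23.0
ee_pos: [0.5502, 0.2598, 0.0329]
tool_rot: [-3.141, -0.001, 0.18]
wrist_force: [-0.9, -0.5, 2.0]
finger_gap: 0.264
gripper_force: 29.9
```

play_rows --commands '[1, 0, 0, 0.03, 0, 0, 0, 1, 0, 0, 0, 0, 0, 0]'

```text
time: 23.17
ee_pos: [0.5502, 0.2599, 0.0329]
tool_rot: [-3.141, -0.001, 0.18]
wrist_force: [-2.6, -0.7, 8.3]
finger_gap: 0.265
gripper_force: 29.9
```

Contact. Releasing and lifting.

play_rows --commands '[0.56, 0, 0, 0, 0, 0, 0, 0.56, 0, 0, 0, 0, 0, 0, 0.56, 0, 0, 0, 0, 0, 0, 0.56, 0, 0, 0, 0, 0, 0]'

```text
time: 23.5
ee_pos: [0.5498, 0.2596, 0.0313]
tool_rot: [3.142, 0.0, 0.18]
wrist_force: [0.9, -0.5, -0.3]
finger_gap: 0.441
gripper_force: 0.0
```

play_rows --commands '[0.56, 0, 0, -0.3, 0, 0, 0, 0.56, 0, 0, -0.5, 0, 0, 0, 0.56, 0, 0, -0.8, 0, 0, 0, 0.56, 0, 0, -0.8, 0, 0, 0, 0.56, 0, 0, -0.8, 0, 0, 0, 0.56, 0, 0, -0.8, 0, 0, 0, 0.56, 0, 0, 0, 0, 0, 0]'

```text
time: 24.08
ee_pos: [0.5532, 0.2611, 0.1377]
tool_rot: [-3.139, -0.01, 0.18]
wrist_force: [0.3, -0.1, 0.2]
finger_gap: 0.434
gripper_force: 0.0
```

play_rows --commands '[0.5, 0, 0, 0, 0, 0, 0.93, 0.5, 0, 0, 0, 0, 0, 0.93, 0.5, 0, 0, 0, 0, 0, 0.93, 0.5, 0, 0, 0, 0, 0, 0.92, 0.5, 0, 0, 0, 0, 0, 0, 0.5, 0, 0, 0, 0, 0, 0]'

```text
time: 24.58
ee_pos: [0.5496, 0.2595, 0.1312]
tool_rot: [3.141, 0.0, -0.142]
wrist_force: [0.2, -0.8, -0.6]
finger_gap: 0.501
gripper_force: 0.0
```

```bash
python3 plan.py c26:.10
```

```text
[0.5496 0.2595 0.1312] [ 3.1414e+00  2.0000e-04 -1.4160e-01] [ 0.2 -0.8 -0.6] gap mm 44.1
turn z 0.03 then shift units [ 0.92 13.68  1.25]
```

play_rows --commands '[0.5, 0.06, 0.91, 0.08, 0, 0, 0, 0.5, 0.06, 0.91, 0.08, 0, 0, 0, 0.5, 0.06, 0.91, 0.08, 0, 0, 0, 0.5, 0.06, 0.91, 0.08, 0, 0, 0, 0.5, 0.06, 0.91, 0.08, 0, 0, 0, 0.5, 0.06, 0.91, 0.08, 0, 0, 0, 0.5, 0.06, 0.91, 0.08, 0, 0, 0, 0.5, 0.06, 0.91, 0.08, 0, 0, 0]'

```text
time: 25.25
ee_pos: [0.5354, 0.0767, 0.1153]
tool_rot: [3.142, -0.0, -0.141]
wrist_force: [0.4, -0.2, -1.0]
finger_gap: 0.5
gripper_force: 0.0
```

play_rows --commands '[0.5, 0.06, 0.91, 0.08, 0, 0, 0, 0.5, 0.06, 0.91, 0.08, 0, 0, 0, 0.5, 0.06, 0.91, 0.08, 0, 0, 0, 0.5, 0.06, 0.91, 0.08, 0, 0, 0, 0.5, 0.06, 0.91, 0.08, 0, 0, 0, 0.5, 0.06, 0.91, 0.08, 0, 0, 0, 0.5, 0.06, 0.91, 0.08, 0, 0, 0, 0.5, 0, 0, 0, 0, 0, 0]'

```text
time: 25.92
ee_pos: [0.5227, -0.0843, 0.1012]
tool_rot: [3.14, 0.0, -0.144]
wrist_force: [0.6, -0.6, -0.7]
finger_gap: 0.501
gripper_force: 0.0
```

play_rows --commands '[0.5, 0, 0, 0, 0, 0, 0, 0.5, 0, 0, 0, 0, 0, 0]'

```text
time: 26.08
ee_pos: [0.5231, -0.081, 0.1014]
tool_rot: [-3.141, 0.0, -0.143]
wrist_force: [-0.1, 0.2, 0.7]
finger_gap: 0.503
gripper_force: 0.0
```

```bash
python3 plan.py c26:.026; python3 -c "
from h import *
c=shot('g3'); S=shot('g3t','scene')
a=cv2.resize(c['pixels'][:,:,::-1],(533,400)); b=cv2.resize(S['pixels'][220:360,205:385,::-1],None,fx=1.45,fy=1.45)
m=np.zeros((400,800,3),np.uint8);m[:,:533]=a;m[:b.shape[0],533:533+b.shape[1]]=b;cv2.imwrite('pics/g3c.png',m)"
```

```text
[ 0.5231 -0.081   0.1014] [-3.1412e+00  2.0000e-04 -1.4340e-01] [-0.1  0.2  0.7] gap mm 44.3
turn z 0.01 then shift units [0.02 0.05 3.02]
[ 0.52312616 -0.0809624   0.10141411] [-3.14116149e+00  1.89742593e-04 -1.43433266e-01]
[ 0.52323433 -0.08064904  0.10149888] [-3.14124511e+00  1.05747000e-05 -1.42813857e-01]
```

View pics/g3c.png

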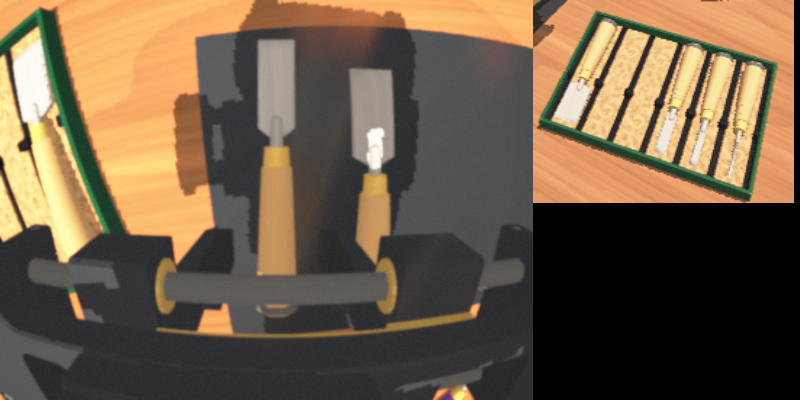

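The tool is centred on the 26 mm chisel at (277,100), with the wider 33 at (370,110) beside it. In the tray, 19 (lane c), 12 (lane d) and 6 lie level and in order. Gripping.

play_rows --commands '[0.5, 0.02, 0.04, 0.7, 0, 0, 0, 0.5, 0, 0, 0.7, 0, 0, 0, 0.5, 0, 0, 0.7, 0, 0, 0, 0.5, 0, 0, 0.5, 0, 0, 0, 0.5, 0, 0, 0.4, 0, 0, 0, 0.5, 0, 0, 0, 0, 0, 0]'

```text
time: 26.68
ee_pos: [0.5219, -0.0814, 0.0243]
tool_rot: [-3.141, 0.004, -0.143]
wrist_force: [-0.4, 0.5, -0.3]
finger_gap: 0.505
gripper_force: 0.0
```

play_rows --commands '[1, 0, 0, 0, 0, 0, 0, 1, 0, 0, 0, 0, 0, 0, 1, 0, 0, 0, 0, 0, 0, 1, 0, 0, 0, 0, 0, 0, 1, 0, 0, 0, 0, 0, 0, 1, 0, 0, 0, 0, 0, 0]'

```text
time: 27.18
ee_pos: [0.5245, -0.0825, 0.0275]
tool_rot: [-3.142, -0.002, -0.144]
wrist_force: [0.3, 1.1, 3.9]
finger_gap: 0.264
gripper_force: 30.0
```

play_rows --commands '[1, 0, 0, -0.2, 0, 0, 0, 1, 0, 0, -0.6, 0, 0, 0, 1, 0, 0, -0.6, 0, 0, 0, 1, 0, 0, -0.8, 0, 0, 0, 1, 0, 0, -0.8, 0, 0, 0, 1, 0, 0, -0.8, 0, 0, 0, 1, 0, 0, 0, 0, 0, 0, 1, 0, 0, 0, 0, 0, 0]'

```text
time: 27.85
ee_pos: [0.5242, -0.0826, 0.1224]
tool_rot: [3.141, -0.003, -0.144]
wrist_force: [-0.5, -0.8, -2.0]
finger_gap: 0.267
gripper_force: 30.0
```

play_rows --commands '[1, 0, 0, 0, 0, 0, -0.93, 1, 0, 0, 0, 0, 0, -0.93, 1, 0, 0, 0, 0, 0, -0.93, 1, 0, 0, 0, 0, 0, -0.92, 1, 0, 0, 0, 0, 0, 0, 1, 0, 0, 0, 0, 0, 0]'

```text
time: 28.35
ee_pos: [0.5221, -0.0822, 0.1196]
tool_rot: [-3.14, 0.003, 0.178]
wrist_force: [-0.1, -0.3, -1.3]
finger_gap: 0.263
gripper_force: 30.0
```

```bash
python3 plan.py b:.12 b:.036
```

```text
[ 0.5221 -0.0822  0.1196] [-3.1404e+00  3.1000e-03  1.7770e-01] [-0.1 -0.3 -1.3] gap mm 23.1
turn z -0.03 then shift units [  3.5  -11.07  -0.02]
turn z -0.0 then shift units [-0.   -0.    3.36]
```

play_rows --commands '[1, 0.27, -0.85, 0, 0, 0, 0, 1, 0.27, -0.85, 0, 0, 0, 0, 1, 0.27, -0.85, 0, 0, 0, 0, 1, 0.27, -0.85, 0, 0, 0, 0, 1, 0.27, -0.85, 0, 0, 0, 0, 1, 0.27, -0.85, 0, 0, 0, 0, 1, 0.27, -0.85, 0, 0, 0, 0, 1, 0.27, -0.85, 0, 0, 0, 0]'

```text
time: 29.02
ee_pos: [0.5456, 0.0955, 0.1205]
tool_rot: [-3.142, 0.002, 0.178]
wrist_force: [0.5, -0.2, -2.0]
finger_gap: 0.261
gripper_force: 30.0
```

play_rows --commands '[1, 0.27, -0.85, 0, 0, 0, 0, 1, 0.27, -0.85, 0, 0, 0, 0, 1, 0.27, -0.85, 0, 0, 0, 0, 1, 0.27, -0.85, 0, 0, 0, 0, 1, 0.27, -0.85, 0, 0, 0, 0, 1, 0, 0, 0, 0, 0, 0, 1, 0, 0, 0, 0, 0, 0, 1, 0, 0, 0, 0, 0, 0]'

```text
time: 29.68
ee_pos: [0.5597, 0.2046, 0.1205]
tool_rot: [3.141, 0.002, 0.179]
wrist_force: [0.5, 0.8, -1.5]
finger_gap: 0.264
gripper_force: 30.0
```

```bash
python3 plan.py b:.036
```

```text
[0.5597 0.2046 0.1205] [3.1409e+00 1.8000e-03 1.7940e-01] [ 0.5  0.8 -1.5] gap mm 23.2
turn z -0.01 then shift units [-0.03 -0.06  3.38]
```

play_rows --commands '[1, -0.03, -0.05, 0.8, 0, 0, 0, 1, 0, 0, 0.8, 0, 0, 0, 1, 0, 0, 0.8, 0, 0, 0, 1, 0, 0, 0.6, 0, 0, 0, 1, 0, 0, 0.3, 0, 0, 0, 1, 0, 0, 0.08, 0, 0, 0, 1, 0, 0, 0, 0, 0, 0]'

```text
time: 30.27
ee_pos: [0.5591, 0.2053, 0.0365]
tool_rot: [3.141, 0.001, 0.179]
wrist_force: [-0.4, 0.1, -0.7]
finger_gap: 0.263
gripper_force: 30.0
```

play_rows --commands '[1, 0, 0, 0.06, 0, 0, 0, 1, 0, 0, 0.06, 0, 0, 0, 1, 0, 0, 0, 0, 0, 0]'

```text
time: 30.52
ee_pos: [0.5601, 0.2063, 0.0348]
tool_rot: [-3.141, -0.002, 0.18]
wrist_force: [-0.1, 1.1, -1.2]
finger_gap: 0.264
gripper_force: 30.0
```

play_rows --commands '[1, 0, 0, 0.04, 0, 0, 0, 1, 0, 0, 0, 0, 0, 0]'

```text
time: 30.68
ee_pos: [0.5598, 0.2063, 0.0334]
tool_rot: [-3.141, -0.001, 0.18]
wrist_force: [0.2, -0.5, -1.2]
finger_gap: 0.264
gripper_force: 30.0
```

play_rows --commands '[1, 0, 0, 0.03, 0, 0, 0, 1, 0, 0, 0, 0, 0, 0]'

```text
time: 30.85
ee_pos: [0.5595, 0.2063, 0.0323]
tool_rot: [-3.142, -0.0, 0.18]
wrist_force: [-0.6, -0.1, -1.3]
finger_gap: 0.264
gripper_force: 30.0
```

play_rows --commands '[1, 0, 0, 0.03, 0, 0, 0, 1, 0, 0, 0, 0, 0, 0]'

```text
time: 31.02
ee_pos: [0.5596, 0.2063, 0.0316]
tool_rot: [-3.142, -0.0, 0.18]
wrist_force: [-0.5, -0.1, -0.5]
finger_gap: 0.263
gripper_force: 30.0
```

play_rows --commands '[1, 0, 0, 0.03, 0, 0, 0, 1, 0, 0, 0, 0, 0, 0]'

```text
time: 31.18
ee_pos: [0.5596, 0.2063, 0.0315]
tool_rot: [-3.142, -0.0, 0.18]
wrist_force: [-2.7, -0.4, 4.1]
finger_gap: 0.267
gripper_force: 29.9
```

Contact at 0.0315. Releasing, lifting and turning for chisel_33.

play_rows --commands '[0.56, 0, 0, 0, 0, 0, 0, 0.56, 0, 0, 0, 0, 0, 0, 0.56, 0, 0, 0, 0, 0, 0, 0.56, 0, 0, 0, 0, 0, 0]'

```text
time: 31.52
ee_pos: [0.5595, 0.2062, 0.0306]
tool_rot: [3.142, -0.0, 0.18]
wrist_force: [-1.0, 0.4, 0.3]
finger_gap: 0.436
gripper_force: 0.0
```

play_rows --commands '[0.56, 0, 0, -0.3, 0, 0, 0, 0.56, 0, 0, -0.5, 0, 0, 0, 0.56, 0, 0, -0.8, 0, 0, 0, 0.56, 0, 0, -0.8, 0, 0, 0, 0.56, 0, 0, -0.8, 0, 0, 0, 0.56, 0, 0, -0.8, 0, 0, 0, 0.56, 0, 0, 0, 0, 0, 0]'

```text
time: 32.1
ee_pos: [0.563, 0.2074, 0.137]
tool_rot: [-3.14, -0.01, 0.18]
wrist_force: [1.1, -0.4, 0.8]
finger_gap: 0.441
gripper_force: 0.0
```

play_rows --commands '[0.5, 0, 0, 0, 0, 0, 0.81, 0.5, 0, 0, 0, 0, 0, 0.81, 0.5, 0, 0, 0, 0, 0, 0.81, 0.5, 0, 0, 0, 0, 0, 0.8, 0.5, 0, 0, 0, 0, 0, 0, 0.5, 0, 0, 0, 0, 0, 0]'

```text
time: 32.6
ee_pos: [0.5593, 0.2061, 0.1305]
tool_rot: [3.141, 0.0, -0.1]
wrist_force: [0.0, 0.4, -0.2]
finger_gap: 0.501
gripper_force: 0.0
```

```bash
python3 plan.py c33:.10; python3 -c "
from h import *
# refine c33 from g3: ferrule front centre
c=load('g3');print(ground(c,[(375/1.041,177/1.041)],.019)-.044*np.array([np.cos(-.102),np.sin(-.102)]))"
```

```text
[0.5593 0.2061 0.1305] [ 3.1415e+00  2.0000e-04 -1.0000e-01] [ 0.   0.4 -0.2] gap mm 44.0
turn z 0.02 then shift units [-1.14 14.54  1.22]
[[ 0.49379617 -0.15013184]]
```

play_rows --commands '[0.5, -0.07, 0.91, 0.08, 0, 0, 0, 0.5, -0.07, 0.91, 0.08, 0, 0, 0, 0.5, -0.07, 0.91, 0.08, 0, 0, 0, 0.5, -0.07, 0.91, 0.08, 0, 0, 0, 0.5, -0.07, 0.91, 0.08, 0, 0, 0, 0.5, -0.07, 0.91, 0.08, 0, 0, 0, 0.5, -0.07, 0.91, 0.08, 0, 0, 0, 0.5, -0.07, 0.91, 0.08, 0, 0, 0]'

```text
time: 33.27
ee_pos: [0.5266, 0.0255, 0.1146]
tool_rot: [3.142, -0.0, -0.1]
wrist_force: [0.6, 0.0, 0.2]
finger_gap: 0.497
gripper_force: 0.0
```

play_rows --commands '[0.5, -0.07, 0.91, 0.08, 0, 0, 0, 0.5, -0.07, 0.91, 0.08, 0, 0, 0, 0.5, -0.07, 0.91, 0.08, 0, 0, 0, 0.5, -0.07, 0.91, 0.08, 0, 0, 0, 0.5, -0.07, 0.91, 0.08, 0, 0, 0, 0.5, -0.07, 0.91, 0.08, 0, 0, 0, 0.5, -0.07, 0.91, 0.08, 0, 0, 0, 0.5, -0.07, 0.91, 0.08, 0, 0, 0]'

```text
time: 33.93
ee_pos: [0.4942, -0.1541, 0.0986]
tool_rot: [3.142, -0.0, -0.1]
wrist_force: [0.7, -0.2, -0.1]
finger_gap: 0.503
gripper_force: 0.0
```

play_rows --commands '[0.5, 0, 0, 0, 0, 0, 0, 0.5, 0, 0, 0, 0, 0, 0, 0.5, 0, 0, 0, 0, 0, 0, 0.5, 0, 0, 0, 0, 0, 0]'

```text
time: 34.27
ee_pos: [0.4947, -0.1523, 0.0988]
tool_rot: [-3.141, -0.0, -0.101]
wrist_force: [-1.1, -0.2, -0.2]
finger_gap: 0.5
gripper_force: 0.0
```

```bash
python3 plan.py c33:.026
```

```text
[ 0.4947 -0.1523  0.0988] [-3.1413 -0.     -0.1007] [-1.1 -0.2 -0.2] gap mm 44.0
turn z 0.01 then shift units [-0.03  0.01  2.91]
```

play_rows --commands '[0.5, 0, 0, 0.7, 0, 0, 0, 0.5, 0, 0, 0.7, 0, 0, 0, 0.5, 0, 0, 0.7, 0, 0, 0, 0.5, 0, 0, 0.5, 0, 0, 0, 0.5, 0, 0, 0.31, 0, 0, 0, 0.5, 0, 0, 0, 0, 0, 0]'

```text
time: 34.77
ee_pos: [0.4933, -0.1517, 0.0242]
tool_rot: [-3.141, 0.003, -0.1]
wrist_force: [-0.7, 0.7, 0.2]
finger_gap: 0.499
gripper_force: 0.0
```

play_rows --commands '[1, 0, 0, 0, 0, 0, 0, 1, 0, 0, 0, 0, 0, 0, 1, 0, 0, 0, 0, 0, 0, 1, 0, 0, 0, 0, 0, 0, 1, 0, 0, 0, 0, 0, 0, 1, 0, 0, 0, 0, 0, 0]'

```text
time: 35.27
ee_pos: [0.4955, -0.1532, 0.027]
tool_rot: [3.141, -0.002, -0.102]
wrist_force: [0.0, 1.5, 5.1]
finger_gap: 0.27
gripper_force: 30.0
```

play_rows --commands '[1, 0, 0, -0.2, 0, 0, 0, 1, 0, 0, -0.6, 0, 0, 0, 1, 0, 0, -0.6, 0, 0, 0, 1, 0, 0, -0.8, 0, 0, 0, 1, 0, 0, -0.8, 0, 0, 0, 1, 0, 0, -0.8, 0, 0, 0, 1, 0, 0, 0, 0, 0, 0, 1, 0, 0, 0, 0, 0, 0]'

```text
time: 35.93
ee_pos: [0.4951, -0.1534, 0.1217]
tool_rot: [3.141, -0.002, -0.102]
wrist_force: [0.3, -0.8, -2.2]
finger_gap: 0.266
gripper_force: 30.0
```

play_rows --commands '[1, 0, 0, 0, 0, 0, -0.81, 1, 0, 0, 0, 0, 0, -0.81, 1, 0, 0, 0, 0, 0, -0.81, 1, 0, 0, 0, 0, 0, -0.8, 1, 0, 0, 0, 0, 0, 0, 1, 0, 0, 0, 0, 0, 0]'

```text
time: 36.43
ee_pos: [0.4932, -0.1527, 0.119]
tool_rot: [-3.14, 0.003, 0.178]
wrist_force: [0.3, -0.0, -1.9]
finger_gap: 0.266
gripper_force: 30.0
```

```bash
python3 plan.py a:.12 a:.036
```

```text
[ 0.4932 -0.1527  0.119 ] [-3.140e+00  3.000e-03  1.779e-01] [ 0.3 -0.  -1.9] gap mm 23.4
turn z -0.02 then shift units [  5.14 -11.48  -0.04]
turn z -0.0 then shift units [-0.   -0.    3.36]
```

play_rows --commands '[1, 0.37, -0.82, 0, 0, 0, 0, 1, 0.37, -0.82, 0, 0, 0, 0, 1, 0.37, -0.82, 0, 0, 0, 0, 1, 0.37, -0.82, 0, 0, 0, 0, 1, 0.37, -0.82, 0, 0, 0, 0, 1, 0.37, -0.82, 0, 0, 0, 0, 1, 0.37, -0.82, 0, 0, 0, 0, 1, 0.37, -0.82, 0, 0, 0, 0]'

```text
time: 37.1
ee_pos: [0.5375, 0.0226, 0.1199]
tool_rot: [-3.141, 0.002, 0.178]
wrist_force: [-0.6, 0.5, -2.0]
finger_gap: 0.261
gripper_force: 30.0
```

play_rows --commands '[1, 0.37, -0.82, 0, 0, 0, 0, 1, 0.37, -0.82, 0, 0, 0, 0, 1, 0.37, -0.82, 0, 0, 0, 0, 1, 0.37, -0.82, 0, 0, 0, 0, 1, 0.37, -0.82, 0, 0, 0, 0, 1, 0.37, -0.82, 0, 0, 0, 0, 1, 0, 0, 0, 0, 0, 0, 1, 0, 0, 0, 0, 0, 0]'

```text
time: 37.77
ee_pos: [0.5701, 0.1533, 0.1199]
tool_rot: [3.141, 0.002, 0.181]
wrist_force: [-0.7, 0.0, -1.7]
finger_gap: 0.26
gripper_force: 30.0
```

play_rows --commands '[1, 0, 0, 0, 0, 0, 0]'

```text
time: 37.85
ee_pos: [0.5698, 0.1521, 0.12]
tool_rot: [3.141, 0.002, 0.18]
wrist_force: [-0.2, -0.1, -2.6]
finger_gap: 0.266
gripper_force: 30.0
```

```bash
python3 plan.py a:.036; python3 -c "
from h import *
c=shot('p4'); cv2.imwrite('pics/p4c.png',cv2.resize(c['pixels'][:,:,::-1],(660,495)))"
```

```text
[0.5698 0.1521 0.12  ] [3.1411e+00 2.0000e-03 1.7950e-01] [-0.2 -0.1 -2.6] gap mm 23.5
turn z -0.01 then shift units [-0.05 -0.04  3.36]
[0.56980719 0.15207234 0.1199557 ] [3.14108549e+00 2.01954957e-03 1.79522791e-01]
```

View pics/p4c.png

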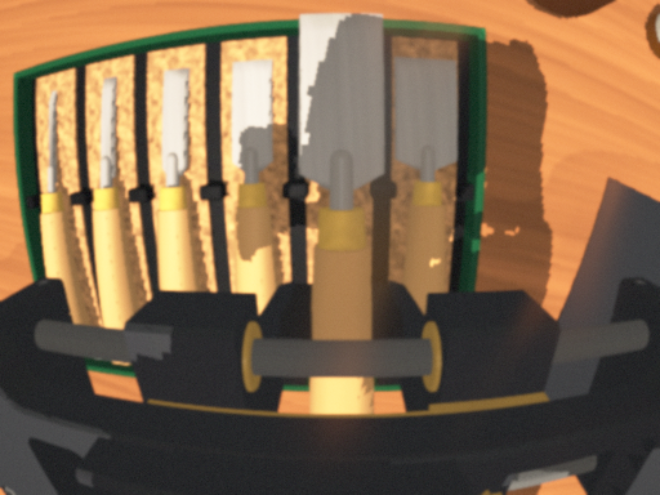

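The row reads 6, 12, 19, 26, [33 held at (341,130)], 40 at (428,120), and the held one is centred over lane a between the upstands (295,190) and (383,190). Lowering.

play_rows --commands '[1, -0.04, -0.03, 0.8, 0, 0, 0, 1, 0, 0, 0.8, 0, 0, 0, 1, 0, 0, 0.8, 0, 0, 0, 1, 0, 0, 0.6, 0, 0, 0, 1, 0, 0, 0.3, 0, 0, 0, 1, 0, 0, 0.08, 0, 0, 0, 1, 0, 0, 0, 0, 0, 0]'

```text
time: 38.48
ee_pos: [0.5691, 0.1523, 0.036]
tool_rot: [3.141, 0.001, 0.179]
wrist_force: [0.3, -0.8, -1.9]
finger_gap: 0.264
gripper_force: 30.0
```

play_rows --commands '[1, 0, 0, 0.06, 0, 0, 0, 1, 0, 0, 0.06, 0, 0, 0, 1, 0, 0, 0, 0, 0, 0]'

```text
time: 38.73
ee_pos: [0.5702, 0.1531, 0.0344]
tool_rot: [-3.142, -0.002, 0.18]
wrist_force: [-0.7, -0.3, -2.5]
finger_gap: 0.264
gripper_force: 30.0
```

play_rows --commands '[1, 0, 0, 0.04, 0, 0, 0, 1, 0, 0, 0, 0, 0, 0]'

```text
time: 38.9
ee_pos: [0.5698, 0.1531, 0.0329]
tool_rot: [3.142, -0.001, 0.18]
wrist_force: [-0.6, -0.4, -2.1]
finger_gap: 0.265
gripper_force: 30.0
```

play_rows --commands '[1, 0, 0, 0.03, 0, 0, 0, 1, 0, 0, 0, 0, 0, 0]'

```text
time: 39.07
ee_pos: [0.5695, 0.1531, 0.0318]
tool_rot: [3.142, -0.0, 0.18]
wrist_force: [0.6, 0.5, -2.4]
finger_gap: 0.266
gripper_force: 30.0
```

play_rows --commands '[1, 0, 0, 0.03, 0, 0, 0, 1, 0, 0, 0, 0, 0, 0]'

```text
time: 39.23
ee_pos: [0.5696, 0.1531, 0.0311]
tool_rot: [-3.142, -0.0, 0.18]
wrist_force: [0.7, 0.2, -1.3]
finger_gap: 0.265
gripper_force: 30.0
```

play_rows --commands '[1, 0, 0, 0.03, 0, 0, 0, 1, 0, 0, 0, 0, 0, 0]'

```text
time: 39.4
ee_pos: [0.5696, 0.1531, 0.031]
tool_rot: [-3.142, 0.0, 0.18]
wrist_force: [-2.2, 0.2, 4.4]
finger_gap: 0.265
gripper_force: 29.9
```

play_rows --commands '[0.56, 0, 0, 0, 0, 0, 0, 0.56, 0, 0, 0, 0, 0, 0, 0.56, 0, 0, 0, 0, 0, 0, 0.56, 0, 0, 0, 0, 0, 0]'

```text
time: 39.73
ee_pos: [0.5696, 0.153, 0.0302]
tool_rot: [-3.142, -0.0, 0.18]
wrist_force: [-0.4, -0.8, -0.1]
finger_gap: 0.44
gripper_force: 0.0
```

play_rows --commands '[0.56, 0, 0, -0.3, 0, 0, 0, 0.56, 0, 0, -0.5, 0, 0, 0, 0.56, 0, 0, -0.8, 0, 0, 0, 0.56, 0, 0, -0.8, 0, 0, 0, 0.56, 0, 0, -0.8, 0, 0, 0, 0.56, 0, 0, -0.8, 0, 0, 0, 0.56, 0, 0, -0.8, 0, 0, 0, 0.56, 0, 0, -0.8, 0, 0, 0]'

```text
time: 40.4
ee_pos: [0.5697, 0.1531, 0.1727]
tool_rot: [-3.141, -0.002, 0.18]
wrist_force: [-0.0, -0.2, -0.2]
finger_gap: 0.445
gripper_force: 0.0
```

play_rows --commands '[0.56, -0.8, 0.2, -0.3, 0, 0, 0, 0.56, -0.8, 0.2, -0.3, 0, 0, 0, 0.56, -0.8, 0.2, -0.3, 0, 0, 0, 0.56, -0.8, 0.2, -0.3, 0, 0, 0, 0.56, 0, 0, 0, 0, 0, 0, 0.56, 0, 0, 0, 0, 0, 0]'

```text
time: 40.9
ee_pos: [0.4947, 0.119, 0.202]
tool_rot: [-3.141, -0.003, 0.179]
wrist_force: [0.4, 0.0, 0.3]
finger_gap: 0.44
gripper_force: 0.0
```

```bash
python3 -c "
from h import *
S=shot('fs','scene');D=shot('fd','side')
b=cv2.resize(S['pixels'][220:360,205:385,::-1],(400,311));d=cv2.resize(D['pixels'][205:350,120:290,::-1],(400,341))
m=np.zeros((341,800,3),np.uint8);m[:311,:400]=b;m[:,400:]=d;cv2.imwrite('pics/fc.png',m)"
```

```text
[0.49469988 0.11900503 0.20195555] [-3.14149011 -0.00349517  0.17947796]
[0.49514611 0.11922245 0.20147491] [-3.14145981e+00 -2.98287387e-03  1.79699666e-01]
```

View pics/fc.png

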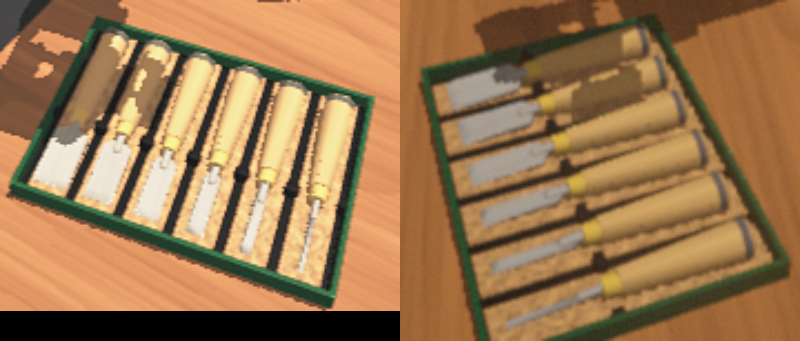

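Both views show all six chisels in order 40, 33, 26, 19, 12, 6, centred in their lanes, with the ferrules in line from (72,120) to (320,193). The arm is clear.

```bash
python3 -c "
from workcell import close_job
print(close_job())"
```

```text
the job is handed in; nothing more can be done
None
```

I laid the four loose chisels in the tray (12 mm in lane d, 19 in c, 26 in b, 33 in a) and handed the job in at about 41 s; the final pictures show all six in width order, level and straight, with the end chisels apparently unmoved, though no verdict was returned.

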